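Pack, pin and book in the slide boxes

TASK

Stack all the slide boxes lying around the bench squarely, one on top of another, on the black pad of the steel carrier, lengthwise between its two uprights, and then push the retaining pin fully home through both uprights, in the pair of holes right above the top box. Once the pile is pinned, pick up the barcode reader, point it straight at the carrier's label from about 10 cm away and hold it steady for two seconds, then lay it back on its charging mat. Leave the oil bottle, the phone and the glass jar where they are.

Things in the scene. Friction and masses are not known exactly. Their poses are not given: they have to be found in the camera images.
- carrier: Steel slide-box carrier, fixed to the bench, z up; origin on the bench under the centre of its pad. Base plate 6 mm thick, 84 mm along x, y from -71 to +91 mm. Two steel strips stand upright across y at y = -60 and +60 mm: 4 mm thick (faces at 58 and 62 mm), 28 mm wide in x, tops 119 mm above the bench; the space between them is open to both x sides.
- pad (a point): Centre of the flat black rubber pad (62 x 88 mm) on the carrier's base plate, 6 mm above the bench: the place of the pile. The boxes' long sides go along carrier y, between the uprights.
- hole_a (a point): Centre of the lowest hole in the upright at carrier y = -60 mm, 33 mm above the bench. Each upright has five round through holes of 13 mm diameter, one above the other every 18 mm (33, 51, 69, 87, 105 mm above the bench), so the centres of one pair are 9 mm above the top of a pile of 1, 2, 3, 4 or 5 boxes.
- hole_b (a point): The same lowest hole in the other upright, at carrier y = +60 mm, 33 mm above the bench, with the same four holes above it.
- label: Barcode label 50 x 30 mm on a 56 x 36 mm plate at the carrier's +y end, fixed to it, leaning back 20 degrees. Origin at the centre of the printed face (76 mm along carrier +y, 24.5 mm above the bench); its x axis is the face's outward normal (carrier +y, tilted 20 degrees upward), its y axis is level.
- box1: Blue plastic slide box, closed, 60 mm (its x) by 86 mm (its y) by 18 mm high, flat top with a white paper label, 70 g, the same as the other slide boxes but for colour; origin at the centre of its underside, z up. Absent (None) in some starts.
- box2: Green plastic slide box, closed, 60 mm (its x) by 86 mm (its y) by 18 mm high, flat top with a white paper label, 70 g, the same as the other slide boxes but for colour; origin at the centre of its underside, z up. Absent (None) in some starts.
- box3: Yellow plastic slide box, closed, 60 mm (its x) by 86 mm (its y) by 18 mm high, flat top with a white paper label, 70 g, the same as the other slide boxes but for colour; origin at the centre of its underside, z up. Absent (None) in some starts.
- box4: Red plastic slide box, closed, 60 mm (its x) by 86 mm (its y) by 18 mm high, flat top with a white paper label, 70 g, the same as the other slide boxes but for colour; origin at the centre of its underside, z up. Absent (None) in some starts.
- box5: Purple plastic slide box, closed, 60 mm (its x) by 86 mm (its y) by 18 mm high, flat top with a white paper label, 70 g, the same as the other slide boxes but for colour; origin at the centre of its underside, z up. Absent (None) in some starts.
- pin: Retaining pin, 60 g: steel rod 7 mm thick, 160 mm long along its +x; flat red grip with black bands along its -x, 72 long, 14 wide (y), 10 mm high (z). Origin on the axis where rod and grip meet. The grip stops at the hole: home means grip at (within 15 mm of) an upright's outer face, rod end out of the other one; from either side. Centre of mass in the rod, about 45 mm from the grip.
- pin_tip (a point): Free end of the pin's rod, 160 mm from the pin's origin along its +x; the last 3 mm taper.
- reader: Pocket barcode reader, grey block 110 mm long (x), 44 wide (y), 30 high, 130 g, black face with red window at its +x end, orange key on top. Origin at the centre of its underside. It reads by itself along +x any label centred 40 to 150 mm ahead of the window, within 20 mm sideways and 14 mm up or down of the beam, at most 40 degrees off its normal; a level beam will do.
- reader_window (a point): Centre of the reader's window, 55 mm ahead of the reader's origin along its x and 15 mm above its underside; the same axes as the reader; the beam leaves along +x.
- mat: Flat black charging mat of the reader, 150 mm (its x) by 90 mm, 3 mm thick, fixed to the bench; origin at the centre of its underside. The reader starts lying on it, centred, lengthwise, pointing along the mat's +x.
- oil_bottle: Bystander: small amber oil bottle, 30 mm diameter, 62 mm high; origin at the centre of its underside.
- phone: Bystander: black phone lying flat, 75 x 150 x 9 mm; origin at the centre of its underside.
- jar: Bystander: open glass jar, 64 mm diameter, 70 mm high; origin at the centre of its underside.
Things that resemble listed ones, but are neither listed nor needed, are in the scene too. Of the things that look like the box3, the larger one is meant.

How it is judged:
By the outcome, as a careful person would: the job done as asked, in the order asked, and still so for the second after the job is handed in, with the robot touching nothing.
Of box1, box2, box3, box4, box5 only 3 to 5 are there at a start; the rules pass over those that are not, and their reading is None.
At some moment in a run one of pin, reader may be knocked a few centimetres aside while the robot is not near it.
Once in a run the grip may slacken for a moment while it holds something.
It also fails if it takes over 210 s, if anything falls off the work surface, if the arm or the gripper's body presses on something with over 40 N, if the wrist force passes 120 N, or if a joint passes its speed limit or range.

ROBOT

A 6-joint arm with a two-finger parallel gripper is mounted at the origin on the work surface. World frame = base frame: x ahead of the robot, y to its left, z up, the work surface at z = 0. Lengths are in m, angles in rad, forces in N, time in s.
With the tool pointing down it reaches from about 0.275 to 0.75 m from the base axis. Payload 10.2 kg.
Tool frame: the origin (TCP) lies at the very end of the fingers, on their centre line; the grasp point (between the pads) lies grip_point_offset behind it (grip_point_offset is the distance from the TCP to the grasp point, in m); z points along the fingers, y is the line along which they close (so a half turn about z gives the same grasp; the last joint's range is limited). The gripper opens to 85 mm and grips with 20 to 120 N. Pads are 22 mm wide; open, the fingers measure 114 mm over their backs; the gripper's body (76 mm by 85 mm) begins 54 mm behind the grasp point. The pads swing forward as they close: fully open they stand 13 mm farther back than shut.
Start: joints at [1.115, 0.313, 1.498, -0, 1.331, -0.223], TCP at [0.121, 0.511, 0.231] pointing down, gripper open.
Joint ranges: [-2.94, 2.94], [-0.97, 2.17], [0.19, 2.56], [-1.23, 4.37], [0.02, 3.11], [-2.88, 2.88]. Speed limits (rad/s): [2.39, 2.39, 3.01, 3.14, 3.14, 3.14].

INTERFACE

Orientations are given as [roll, pitch, yaw] about the fixed x, y, z axes, in that order (R = Rz(yaw) Ry(pitch) Rx(roll)).
In Python, from station import * gives the robot as it stands.
- The arm moves only by the tool step_arm, never from a script. Its argument "series" is a list of rows, each a list of 5 numbers: the shift along the world's x, y, z in cm, then the turn about the world's z in degrees, then the finger opening in cm, from 0 to 8.54. A call has exactly 5 rows; each row is the pose to reach, as a shift and turn from the pose commanded when the call began; what a row does not reach only later rows make up. A row lasts 1/10 s, in which the tool goes at most 50 mm and 8.59 degrees, less where a joint would pass 70% of its speed; a pose out of reach is approached as far as the arm can. A call with a gripper value outside its range is refused whole. The fingers move at their own pace and stop on an object; "force" is the grip in N (left out, the last holds). Time passes only in rows, so rows that repeat a pose let the fingers close, or fill a call up. It gives the time, the measured TCP pose, the force, the opening and the grip force at its end, in the units of the state.
- state(): the state, without advancing time (a new reading comes with each control period).
- capture(name): name is "scene" or "top" or "wrist"; returns a dict with "frame" (400x640x3 uint8, blue, green, red), "z_map" (400x640 float32, m along the optical axis (not along the pixel's ray), 0 where there is no reading), "camera_matrix" (3x3 intrinsics, pixels), "R" (3x3) and "t" (3): a world point X has camera coordinates R X + t. Camera axes: x right, y down, z forward; pixel columns grow to the right and rows downward; lengths in m; the calibration is good to about 2 mm. A picture is of the moment at which its call begins.
- hand_in(): hands the job in; it is judged then, once.
The state is a dict: "time": time; "q": joint angles; "joint_velocities": joint speeds; "joint_torque": joint torques, N m; "position": TCP position; "tcp_rot": TCP orientation; "wrist_force": force on the tool from outside, world axes, zero at the start; "torque": the same for the moment, N m; "finger_gap": finger opening in m; "gripper_force": force on a finger pad.
Only numpy, scipy, OpenCV 4.12 (cv2) and the standard library are available. Lean on these libraries where they do the work, as an engineer would, in place of code of your own. Each camera call takes 0.05 s, during which the arm holds its last target. There are 200 camera calls.

## Working session

There is one attempt and no reset: what is moved stays moved. The work goes in short steps, Python scripts to look and compute and a tool call to move; the robot and the scene stay as the last step left them, time stands still between calls to the robot, and variables do not carry over. Pictures are saved under pics/ and viewed, at most 14 in all, crops included, and the job is handed in when it is done.

Besides the shell and the picture viewer there is one more tool, called after "Request:" as a command line: name --pt "numbers of a row" for each row, then --argument value for the rest. step_arm: Moves the arm, as the interface text tells. Its arguments: {"type":"object","properties":{"series":{"type":"array","items":{"type":"array","items":{"type":"number"}}},"force":{"type":"number"}},"required":["series"]}

```bash
ls; mkdir -p pics; cat > h.py <<'E'
from station import *
import numpy as np, cv2
def cap(n,f=None):
    c=capture(n)
    if f: cv2.imwrite('pics/'+f,c['frame'])
    return c
def px(c,u,v,z=None):
    K=np.array(c['camera_matrix']);R=np.array(c['R']);t=np.array(c['t'])
    r=np.linalg.inv(K)@np.array([u,v,1.]); o=-R.T@t; d=R.T@r
    if z is None:
        p=c['z_map'][int(v)-1:int(v)+2,int(u)-1:int(u)+2]; p=p[p>0]
        return o+d*np.median(p) if len(p) else None
    return o+d*(z-o[2])/d[2]
def cloud(c):
    K=np.array(c['camera_matrix']);R=np.array(c['R']);t=np.array(c['t'])
    v,u=np.mgrid[0:400,0:640]; z=c['z_map']
    r=np.stack([(u-K[0,2])/K[0,0],(v-K[1,2])/K[1,1],np.ones_like(z)],-1)*z[...,None]
    P=(r-t)@R; P[z==0]=np.nan
    return P
E
python3 - <<'E'
from h import *
np.set_printoptions(precision=3,suppress=True)
for n in ('top','scene'):
    c=cap(n,n+'0.png'); print(n,c['camera_matrix'],c['R'],c['t'])
    np.savez('pics/'+n+'0.npz',**c)
print(state())
E
```

```text
pics
top [[424.185   0.    321.313]
 [  0.    424.185 207.138]
 [  0.      0.      1.   ]] [[ 0.002 -1.     0.007]
 [-0.982 -0.004 -0.187]
 [ 0.187 -0.007 -0.982]] [0.009 0.578 1.105]
scene [[468.057   0.    313.627]
 [  0.    468.057 190.825]
 [  0.      0.      1.   ]] [[ 0.782  0.623 -0.016]
 [ 0.432 -0.56  -0.707]
 [-0.449  0.546 -0.707]] [-0.469 -0.213  1.396]
{'time': 0.1, 'q': array([ 1.115,  0.313,  1.498,  0.   ,  1.331, -0.223]), 'joint_velocities': array([ 0.   , -0.001, -0.001,  0.002, -0.001, -0.001]), 'joint_torque': array([  0.003, -41.29 , -26.014,  -0.   ,   0.003,  -0.   ]), 'position': array([0.121, 0.511, 0.231]), 'tcp_rot': array([-3.14 , -0.   ,  2.909]), 'wrist_force': array([-0.138, -0.396,  0.197]), 'torque': array([ 0.01 , -0.004, -0.031]), 'gripper_force': 0.0, 'finger_gap': 0.08500593529426691}
```

View pics/top0.png

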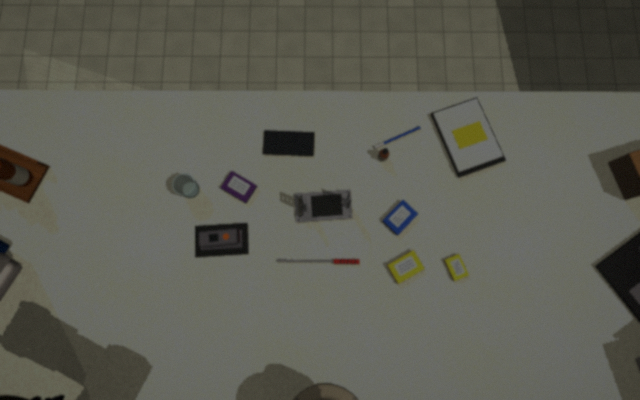

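View pics/scene0.png

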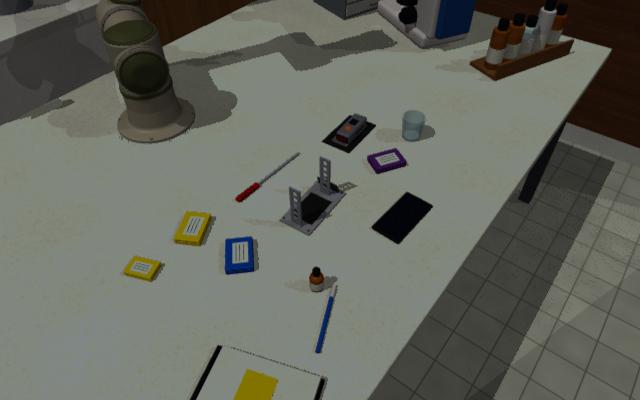

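The three boxes present are purple (238,186 top view), blue (400,217) and yellow. There are two yellow boxes, at (405,267) and (457,267); the left one looks larger. The pin is the rod with the red grip at (345,261); the blue rod at (400,135) is a pen. The reader is at (222,238). Next I'll measure sizes and check an enlarged crop.

```bash
cat >> h.py <<'E'
HSV={'blue':((100,150,60),(125,255,255)),'yellow':((22,120,80),(35,255,255)),'purple':((130,90,40),(160,255,255)),'green':((45,100,40),(85,255,255)),'red':((170,150,60),(180,255,255)),'red0':((0,180,60),(6,255,255))}
def blobs(c,name,z,amin=40):
    m=cv2.inRange(cv2.cvtColor(c['frame'],cv2.COLOR_BGR2HSV),*map(np.array,HSV[name]))
    cs,_=cv2.findContours(m,cv2.RETR_EXTERNAL,cv2.CHAIN_APPROX_NONE); out=[]
    for k in cs:
        if cv2.contourArea(k)<amin: continue
        w=np.array([px(c,u,v,z)[:2] for u,v in k[:,0]]).astype(np.float32)*1000
        (x,y),(a,b),th=cv2.minAreaRect(w)
        if a>b: a,b,th=b,a,th-90   # th = world direction of short side
        th=(th+90)%180-90
        out.append((k[:,0].mean(0).round(),round(x,1),round(y,1),round(a,1),round(b,1),round(th,1)))
    return out
E
python3 - <<'E'
from h import *
np.set_printoptions(precision=3,suppress=True)
c=dict(np.load('pics/top0.npz'))
for n in HSV:
    for b in blobs(c,n,.018 if 'red' not in n else .01,20): print(n,b)
for n,u,v in [('carrier pad',326,205),('label',287,198),('readerL',205,239),('R',240,237),('key',224,237),('pin tip',279,261),('grip end',358,262),('jar',187,185),('bottle',382,154),('phone',289,143)]:
    print(n,px(c,u,v),px(c,u,v,0.006))
a=cv2.resize(c['frame'][120:290,150:490],None,fx=2.3,fy=2.3,interpolation=cv2.INTER_CUBIC)
cv2.imwrite('pics/t1.png',cv2.convertScaleAbs(a,alpha=1.6))
E
```

```text
blue (array([400., 217.]), 558.5, -210.5, 53.2, 81.5, 44.7)
yellow (array([456., 267.]), 419.1, -361.6, 43.8, 63.7, -68.3)
yellow (array([405., 267.]), 420.3, -221.6, 60.1, 84.8, 29.3)
yellow (array([469., 135.]), 803.1, -422.2, 57.9, 88.4, 20.1)
purple (array([238., 187.]), 644.5, 246.7, 54.3, 81.9, -30.8)
carrier pad [ 0.594 -0.003  0.005] [ 0.594 -0.003  0.006]
label [ 0.615  0.109 -0.001] [0.614 0.108 0.006]
readerL [0.493 0.329 0.031] [0.495 0.336 0.006]
R [0.502 0.239 0.004] [0.501 0.238 0.006]
key [0.498 0.277 0.034] [0.501 0.283 0.006]
pin tip [0.435 0.128 0.006] [0.435 0.127 0.006]
grip end [ 0.432 -0.092  0.01 ] [ 0.432 -0.092  0.006]
jar [0.652 0.397 0.003] [0.651 0.396 0.006]
bottle [ 0.735 -0.161  0.042] [ 0.746 -0.167  0.006]
phone [0.778 0.105 0.009] [0.779 0.105 0.006]
```

View pics/t1.png

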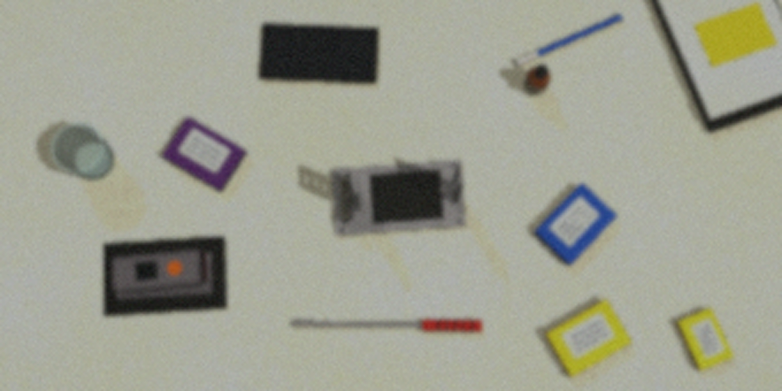

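Request:
step_arm --pt "43 -51 15 -72 8.5" --pt "43 -51 15 -72 8.5" --pt "43 -51 15 -72 8.5" --pt "43 -51 15 -72 8.5" --pt "43 -51 15 -72 8.5" --force 40

```text
time: 0.6
position: [0.279, 0.3227, 0.2865]
tcp_rot: [-3.141, -0.0, 2.153]
wrist_force: [0.1, 0.5, -0.3]
finger_gap: 0.0851
gripper_force: 0.0
```

Request:
step_arm --pt "26 -32 9 -29 8.5" --pt "26 -32 9 -29 8.5" --pt "26 -32 9 -29 8.5" --pt "26 -32 9 -29 8.5" --pt "26 -32 9 -29 8.5"

```text
time: 1.1
position: [0.4332, 0.1329, 0.3398]
tcp_rot: [-3.141, -0.0, 1.651]
wrist_force: [0.6, 0.3, -0.8]
finger_gap: 0.0855
gripper_force: 0.0
```

Request:
step_arm --pt "10 -10 3 0 8.5" --pt "10 -10 3 0 8.5" --pt "10 -10 3 0 8.5" --pt "10 -10 3 0 8.5" --pt "10 -10 3 0 8.5"

```text
time: 1.6
position: [0.5325, 0.0344, 0.3686]
tcp_rot: [-3.14, -0.001, 1.651]
wrist_force: [-0.7, 0.3, 0.4]
finger_gap: 0.0849
gripper_force: 0.0
```

```bash
python3 - <<'E'
from h import *
np.set_printoptions(precision=4,suppress=True)
s=state();print(s['position'],s['tcp_rot'],s['time'])
c=cap('wrist','w0.png');np.savez('pics/w0.npz',**c)
R=c['R'];print(R,-R.T@c['t'],c['camera_matrix'])
E
```

```text
[0.5325 0.0344 0.3686] [-3.14   -0.0006  1.6515] 1.6
[[ 0.9967  0.0812 -0.0008]
 [ 0.0784 -0.9604  0.2673]
 [ 0.0209 -0.2665 -0.9636]] [0.5267 0.1017 0.5115] [[315.6109   0.     316.2754]
 [  0.     315.6109 196.915 ]
 [  0.       0.       1.    ]]
```

View pics/w0.png

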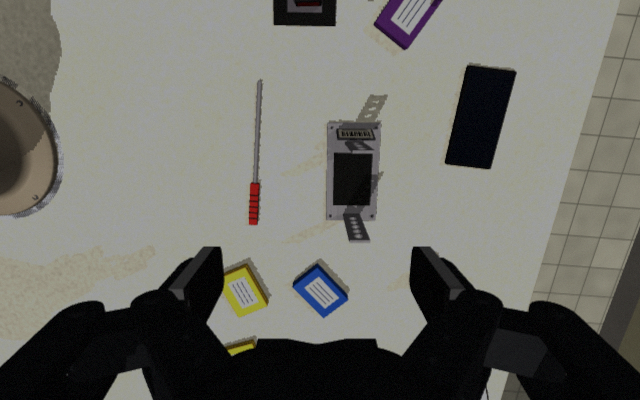

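```bash
python3 - <<'E'
from h import *
np.set_printoptions(precision=4,suppress=True)
c=dict(np.load('pics/w0.npz'))
a=cv2.resize(c['frame'][110:250,310:400],None,fx=4.2,fy=4.2,interpolation=cv2.INTER_CUBIC)
cv2.imwrite('pics/w0c.png',cv2.convertScaleAbs(a,alpha=1.5))
c2=dict(np.load('pics/top0.npz'))
# pad: dark blob
def pad(c,u0,v0,win,th):
    g=cv2.GaussianBlur(cv2.cvtColor(c['frame'],cv2.COLOR_BGR2GRAY),(3,3),0)
    m=((g<th)*255).astype(np.uint8); mm=np.zeros_like(m); mm[v0-win:v0+win,u0-win:u0+win]=m[v0-win:v0+win,u0-win:u0+win]
    n,l,st,ce=cv2.connectedComponentsWithStats(mm); k=l[v0,u0]
    cs,_=cv2.findContours((l==k).astype(np.uint8),cv2.RETR_EXTERNAL,cv2.CHAIN_APPROX_NONE)
    w=np.array([px(c,u,v,.006)[:2] for u,v in cs[0][:,0]]).astype(np.float32)*1000
    print(st[k],cv2.minAreaRect(w))
for th in (45,60): pad(c,353,180,35,th); pad(c2,326,205,22,th)
for n in ('blue','yellow','purple'):
    for b in blobs(c,n,.018): print(n,b)
# points of uprights
for cc in (c,c2):
    P=cloud(cc); m=(P[...,2]>.06)&(P[...,2]<.125)&(abs(P[...,0]-.6)<.1)&(abs(P[...,1])<.12)
    q=P[m]; 
    for s in (q[q[:,1]>0],q[q[:,1]<0]): print(len(s),s.mean(0) if len(s) else 0, s.min(0) if len(s) else 0,s.max(0) if len(s) else 0)
E
```

```text
[ 333  153   39   53 1924] ((593.7333374023438, -4.0066375732421875), (61.52202224731445, 86.9886703491211), 4.045086860656738)
[311 194  32  23 642] ((595.4388427734375, -5.559108734130859), (62.23820114135742, 89.338623046875), 4.656833171844482)
[ 333  153   40   54 1996] ((594.3504028320312, -4.770214080810547), (63.74686813354492, 88.71703338623047), 4.6611785888671875)
[310 192  38  26 798] ((597.4434204101562, -11.704132080078125), (71.2870864868164, 107.25460052490234), 4.415299892425537)
blue (array([320., 292.]), 559.4, -208.1, 60.9, 84.7, 45.6)
yellow (array([241., 348.]), 422.3, -339.2, 13.8, 53.7, -66.5)
yellow (array([245., 291.]), 421.6, -218.0, 65.0, 87.6, 28.9)
purple (array([406.,  21.]), 641.6, 242.1, 58.5, 78.1, -30.7)
187 [0.5875 0.0578 0.1015] [0.5745 0.0537 0.0618] [0.6023 0.06   0.1204]
363 [ 0.5977 -0.0615  0.0954] [ 0.5838 -0.0656  0.0602] [ 0.6119 -0.0591  0.1209]
24 [0.584  0.0547 0.1091] [0.5736 0.0529 0.0615] [0.6005 0.0562 0.1235]
43 [ 0.5955 -0.0636  0.0992] [ 0.5829 -0.0667  0.0605] [ 0.61  -0.061  0.122]
```

View pics/w0c.png

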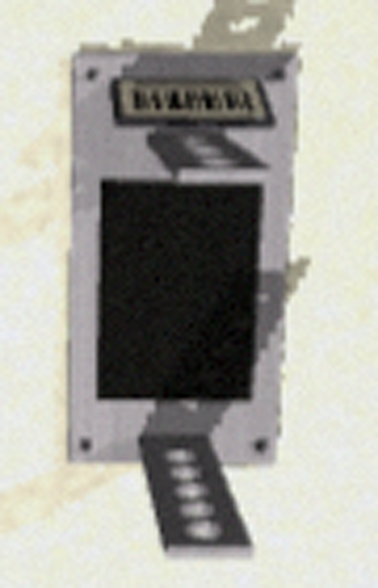

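```bash
python3 - <<'E'
from h import *
s=state();print(s['position'],np.degrees(s['tcp_rot']),s['time'],grip_point_offset)
E
```

```text
[0.53203059 0.0351469  0.36902604] [-1.79941563e+02 -2.59558672e-02  9.46954738e+01] 1.65 0.0187
```

Request:
step_arm --pt "-11.1 -25.5 -27 24.3 8.5" --pt "-11.1 -25.5 -27 24.3 8.5" --pt "-11.1 -25.5 -27 24.3 8.5" --pt "-11.1 -25.5 -27 24.3 8.5" --pt "-11.1 -25.5 -27 24.3 8.5"

```text
time: 2.15
position: [0.4596, -0.1291, 0.1947]
tcp_rot: [3.141, 0.001, 2.079]
wrist_force: [1.5, -0.7, 0.4]
finger_gap: 0.0853
gripper_force: 0.0
```

```bash
python3 - <<'E'
from h import *
c=cap('wrist');
for b in blobs(c,'yellow',.018): print(b)
s=state();print(s['position'],np.degrees(s['tcp_rot']),s['time'])
E
```

```text
(array([216., 324.]), 440.5, -344.8, 14.2, 36.8, 21.6)
(array([243., 229.]), 418.8, -219.6, 60.9, 86.8, 29.1)
[ 0.45619116 -0.13172999  0.18927306] [-179.67771451   -0.34314831  118.94335471] 2.2
```

Request:
step_arm --pt "-2 -4.5 -4.5 0.1 8.5" --pt "-3.7 -8.8 -9 0.1 8.5" --pt "-3.7 -8.8 -13 0.1 8.5" --pt "-3.7 -8.8 -13 0.1 8.5" --pt "-3.7 -8.8 -13 0.1 8.5"

```text
time: 2.7
position: [0.4227, -0.2162, 0.064]
tcp_rot: [-3.14, -0.004, 2.078]
wrist_force: [0.1, -0.0, 1.0]
finger_gap: 0.0852
gripper_force: 0.0
```

```bash
python3 - <<'E'
from h import *
s=state();print(s['position'],np.degrees(s['tcp_rot']),s['time'])
E
```

```text
[ 0.42265748 -0.21620685  0.06403368] [-179.92202095   -0.22297332  119.08777505] 2.7
```

Request:
step_arm --pt "-0.3 -0.35 -3 0 8.5" --pt "-0.3 -0.35 -6.2 0 8.5" --pt "-0.3 -0.35 -6.2 0 8.5" --pt "-0.3 -0.35 -6.2 0 5" --pt "-0.3 -0.35 -6.2 0 5"

```text
time: 3.2
position: [0.422, -0.2213, 0.0057]
tcp_rot: [3.141, 0.003, 2.079]
wrist_force: [-3.8, 6.0, 38.3]
finger_gap: 0.0589
gripper_force: 36.5
```

Request:
step_arm --pt "0 0 0 0 5" --pt "0 0 0 0 5" --pt "0 0 0 0 5" --pt "0 0 0 0 5" --pt "0 0 0 0 5"

```text
time: 3.7
position: [0.422, -0.2213, 0.0059]
tcp_rot: [3.14, 0.003, 2.079]
wrist_force: [-0.0, 3.2, 8.9]
finger_gap: 0.0591
gripper_force: 41.9
```

Request:
step_arm --pt "0 0 0.2 0 7.5" --pt "0 0 0.5 0 7.5" --pt "0 0 0.9 0 7.5" --pt "0 0 0.9 0 5" --pt "0 0 0.9 0 5"

```text
time: 4.2
position: [0.4228, -0.2221, 0.0149]
tcp_rot: [3.139, 0.005, 2.078]
wrist_force: [-3.8, 6.7, 20.1]
finger_gap: 0.0502
gripper_force: 9.1
```

Request:
step_arm --pt "0 0 0 0 5" --pt "0 0 0 0 5" --pt "0 0 0 0 5" --pt "0 0 0 0 5" --pt "0 0 0 0 5"

```text
time: 4.7
position: [0.4227, -0.2222, 0.0148]
tcp_rot: [3.139, 0.005, 2.078]
wrist_force: [1.0, 3.4, 24.0]
finger_gap: 0.05
gripper_force: 12.0
```

Request:
step_arm --pt "0 0 0.5 0 8.5" --pt "0 0 0.5 0 8.5" --pt "0 0 0 0 8.5" --pt "0 0 -1.2 0 8.5" --pt "0 0 -1.2 0 8.5"

```text
time: 5.2
position: [0.4199, -0.2202, -0.0014]
tcp_rot: [-3.14, -0.003, 2.078]
wrist_force: [0.0, -0.4, 0.4]
finger_gap: 0.0851
gripper_force: 0.0
```

```bash
python3 - <<'E'
from h import *
s=state();print(s['position'],np.degrees(s['tcp_rot']),s['time'],s['finger_gap'],s['wrist_force'])
c=cap('wrist','w1.png')
for b in blobs(c,'yellow',.018): print(b)
c=cap('top')
for b in blobs(c,'yellow',.018): print(b)
E
```

```text
[ 0.41989305 -0.2201972  -0.00144179] [-179.93157998   -0.19744391  119.07959069] 5.2 0.08506510820121471 [ 0.01111397 -0.36110505  0.41941108]
(array([320., 259.]), 419.7, -218.8, 59.3, 81.9, 29.0)
(array([461., 266.]), 422.0, -373.3, 28.3, 64.1, -79.6)
(array([469., 135.]), 803.0, -422.2, 58.1, 88.3, 20.1)
```

View pics/w1.png

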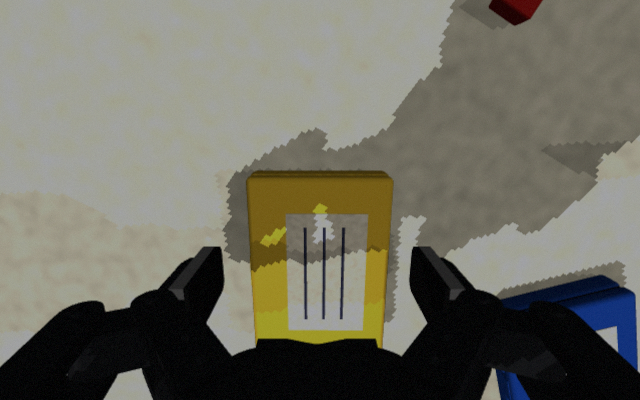

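The view shows the yellow box centred between the open fingers (box edges at 248 and 392 px). I'll close on it.

Request:
step_arm --pt "0 0 0 0 5.6" --pt "0 0 0 0 5.6" --pt "0 0 0 0 5.6" --pt "0 0 0 0 5.6" --pt "0 0 0 0 5.6"

```text
time: 5.8
position: [0.421, -0.2211, 0.0009]
tcp_rot: [3.141, 0.001, 2.079]
wrist_force: [-0.3, 1.6, 5.3]
finger_gap: 0.059
gripper_force: 43.8
```

Request:
step_arm --pt "0 0 0 0 5.6" --pt "0 0 1 0 5.6" --pt "0 0 3 0 5.6" --pt "0 0 6 0 5.6" --pt "0 0 10 0 5.6"

```text
time: 6.3
position: [0.4202, -0.2204, 0.1012]
tcp_rot: [-3.141, -0.002, 2.078]
wrist_force: [0.4, 0.2, 0.1]
finger_gap: 0.0595
gripper_force: 43.2
```

```bash
python3 - <<'E'
from h import *
s=state();print(s['position'],np.degrees(s['tcp_rot']),s['time'],s['finger_gap'],s['wrist_force'])
c=cap('wrist','w2.png')
for b in blobs(c,'yellow',s['position'][2]+.012): print(b)
E
```

```text
[ 0.42018315 -0.22039739  0.10120074] [-1.79956318e+02 -1.38963790e-01  1.19080692e+02] 6.3 0.05948597427026608 [0.39768474 0.23700654 0.10215953]
(array([311., 252.]), 417.4, -222.3, 67.0, 88.3, 28.9)
```

View pics/w2.png

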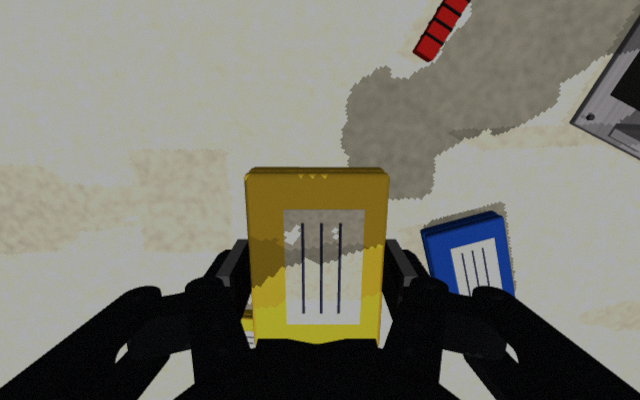

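Request:
step_arm --pt "0 0 5 0 5.6" --pt "4 5 6 -8 5.6" --pt "8 10 6 -16 5.6" --pt "11 14 6 -24.5 5.6" --pt "14 17.5 6 -24.5 5.6"

```text
time: 6.85
position: [0.5348, -0.078, 0.1609]
tcp_rot: [3.141, 0.0, 1.646]
wrist_force: [0.2, -1.6, 0.5]
finger_gap: 0.0594
gripper_force: 27.6
```

Request:
step_arm --pt "3.3 4.1 0 0 5.6" --pt "3.3 4.1 0 0 5.6" --pt "3.3 4.1 0 0 5.6" --pt "3.3 4.1 0 0 5.6" --pt "3.3 4.1 0 0 5.6"

```text
time: 7.35
position: [0.5666, -0.0394, 0.1604]
tcp_rot: [-3.142, 0.0, 1.649]
wrist_force: [0.5, 0.0, -0.7]
finger_gap: 0.0587
gripper_force: 49.8
```

```bash
python3 - <<'E'
from h import *
s=state();print(s['position'],np.degrees(s['tcp_rot']),s['time'],s['finger_gap'],s['wrist_force'])
E
```

```text
[ 0.5665716  -0.03942583  0.16040903] [-1.79998429e+02  7.54404521e-03  9.44953669e+01] 7.35 0.05867597881250606 [ 0.46480329  0.03263112 -0.67366281]
```

Request:
step_arm --pt "2.65 3.5 0 0 5.6" --pt "2.65 3.5 0 0 5.6" --pt "2.65 3.5 -4 0 5.6" --pt "2.65 3.5 -7 0 5.6" --pt "2.65 3.5 -10 0 5.6"

```text
time: 7.85
position: [0.593, -0.0044, 0.0592]
tcp_rot: [-3.141, 0.0, 1.65]
wrist_force: [0.5, -1.0, -0.6]
finger_gap: 0.0587
gripper_force: 49.9
```

```bash
python3 - <<'E'
from h import *
s=state();print(s['position'],np.degrees(s['tcp_rot']),s['time'],s['finger_gap'],s['wrist_force'])
c=cap('wrist','w3.png')
E
```

```text
[ 0.5930152  -0.00442841  0.05919797] [-1.79993442e+02  6.75273932e-03  9.45107412e+01] 7.85 0.05871399240114708 [ 0.45897122 -0.99122023 -0.61360194]
```

View pics/w3.png

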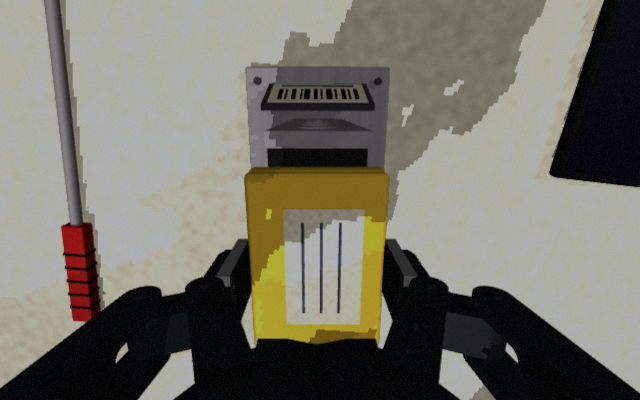

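Box and base plate both centre near column 317, so they are aligned. I'll lower and release.

Request:
step_arm --pt "0 0 -2.5 0 5.6" --pt "0 0 -4.5 0 5.6" --pt "0 0 -5.1 0 5.6" --pt "0 0 -5.2 0 5.6" --pt "0 0 -5.2 0 5.6"

```text
time: 8.4
position: [0.5941, -0.0037, 0.0094]
tcp_rot: [3.14, 0.0, 1.65]
wrist_force: [-0.1, -0.3, -1.1]
finger_gap: 0.059
gripper_force: 49.9
```

Request:
step_arm --pt "0 0 0 0 7" --pt "0 0 0 0 8.5" --pt "0 0 0 0 8.5" --pt "0 0 0 0 8.5" --pt "0 0 4 0 8.5"

```text
time: 8.9
position: [0.5908, -0.0028, 0.0444]
tcp_rot: [-3.133, -0.003, 1.651]
wrist_force: [-0.8, -0.5, 0.2]
finger_gap: 0.085
gripper_force: 0.0
```

Request:
step_arm --pt "0 0 5 0 8.5" --pt "0 0 10 0 8.5" --pt "-3 -7 13 10 8.5" --pt "-3 -12 13 20 8.5" --pt "-3 -17 13 30 8.5"

```text
time: 9.4
position: [0.5658, -0.1378, 0.1775]
tcp_rot: [3.14, 0.002, 2.082]
wrist_force: [1.1, 0.1, -0.4]
finger_gap: 0.0853
gripper_force: 0.0
```

```bash
python3 - <<'E'
from h import *
s=state();print(s['position'],np.degrees(s['tcp_rot']),s['time'],s['finger_gap'],s['wrist_force'])
c=cap('wrist')
for n,z in (('blue',.018),('yellow',.024)):
  for b in blobs(c,n,z): print(n,b)
c=cap('top')
for n,z in (('blue',.018),('yellow',.024)):
  for b in blobs(c,n,z): print(n,b)
E
```

```text
[ 0.56579426 -0.13780937  0.17751339] [1.79922245e+02 1.04410165e-01 1.19314575e+02] 9.4 0.0852889706482968 [ 1.08484649  0.07578834 -0.40539142]
blue (array([275., 235.]), 557.8, -210.4, 59.0, 84.6, 45.6)
yellow (array([100., 288.]), 422.2, -352.6, 43.5, 62.1, -68.0)
yellow (array([420.,  65.]), 593.0, -4.3, 60.6, 86.0, 4.7)
yellow (array([456., 267.]), 418.6, -358.8, 45.1, 63.3, -67.9)
yellow (array([326., 204.]), 593.1, -3.0, 59.1, 85.1, 5.5)
yellow (array([469., 135.]), 800.7, -419.7, 57.6, 87.4, 20.1)
```

Request:
step_arm --pt "-0.4 -4 0 8 8.5" --pt "-0.8 -7.25 -3 16.3 8.5" --pt "-0.8 -7.25 -7 16.3 8.5" --pt "-0.8 -7.25 -11 16.3 8.5" --pt "-0.8 -7.25 -14 16.3 8.5"

```text
time: 10.0
position: [0.5573, -0.2086, 0.0334]
tcp_rot: [-3.141, -0.002, 2.359]
wrist_force: [1.2, -0.3, 0.1]
finger_gap: 0.0851
gripper_force: 0.0
```

```bash
python3 - <<'E'
from h import *
s=state();print(s['position'],np.degrees(s['tcp_rot']),s['time'],s['finger_gap'],s['wrist_force'])
c=cap('wrist')
for n,z in (('blue',.018),):
  for b in blobs(c,n,z): print(n,b)
E
```

```text
[ 0.55730849 -0.20855328  0.03342944] [-1.79975329e+02 -1.31396816e-01  1.35160388e+02] 10.0 0.08514433090286691 [ 1.17343461 -0.3263363   0.14300171]
blue (array([314., 236.]), 557.3, -211.2, 59.1, 84.8, 45.6)
```

Request:
step_arm --pt "0 -0.2 -2 0.4 8.5" --pt "0 -0.2 -3.5 0.4 8.5" --pt "0 -0.2 -3.5 0.4 8.5" --pt "0 -0.2 -3.5 0.4 5.6" --pt "0 -0.2 -3.5 0.4 5.6"

```text
time: 10.55
position: [0.5587, -0.2114, 0.0022]
tcp_rot: [3.141, 0.002, 2.367]
wrist_force: [-6.9, 3.2, 28.6]
finger_gap: 0.0593
gripper_force: 38.0
```

Request:
step_arm --pt "0 0 0 0 5.6" --pt "0 0 0 0 5.6" --pt "0 0 0 0 5.6" --pt "0 0 0 0 5.6" --pt "0 0 0 0 5.6"

```text
time: 11.05
position: [0.5588, -0.2115, 0.0024]
tcp_rot: [3.141, 0.002, 2.367]
wrist_force: [-0.6, 1.1, 5.9]
finger_gap: 0.0588
gripper_force: 43.7
```

Request:
step_arm --pt "0 0 1 0 5.6" --pt "0 0 4 0 5.6" --pt "0 0 8 0 5.6" --pt "0 0 12 0 5.6" --pt "0 0 17 0 5.6"

```text
time: 11.55
position: [0.5573, -0.2107, 0.1723]
tcp_rot: [-3.141, -0.002, 2.367]
wrist_force: [0.5, -1.0, -0.3]
finger_gap: 0.0584
gripper_force: 43.3
```

```bash
python3 - <<'E'
from h import *
s=state();print(s['position'],np.degrees(s['tcp_rot']),s['time'],s['finger_gap'],s['wrist_force'])
E
```

```text
[ 0.55732256 -0.21067731  0.17229283] [-1.79977872e+02 -1.09749726e-01  1.35610234e+02] 11.55 0.05836467422042316 [ 0.46598297 -1.01320862 -0.32008549]
```

Request:
step_arm --pt "0.7 4.2 0 -8.5 5.6" --pt "1.4 8.4 0 -17 5.6" --pt "2.1 12.6 0 -25.5 5.6" --pt "2.8 16.8 0 -33.5 5.6" --pt "3.55 20.6 0 -41 5.6"

```text
time: 12.05
position: [0.5935, -0.0031, 0.1718]
tcp_rot: [3.141, 0.0, 1.646]
wrist_force: [0.2, -0.8, -0.9]
finger_gap: 0.0588
gripper_force: 43.3
```

```bash
python3 - <<'E'
from h import *
s=state();print(s['position'],np.degrees(s['tcp_rot']),s['time'],s['finger_gap'],s['wrist_force'])
c=cap('wrist')
for n,z in (('blue',.188),):
  for b in blobs(c,n,z): print(n,b)
E
```

```text
[ 0.59350746 -0.0031145   0.17179399] [1.79963382e+02 2.90456016e-03 9.43084265e+01] 12.05 0.058799176603263906 [ 0.2417215  -0.83941735 -0.89791979]
blue (array([481., 387.]), 680.2, -62.2, 3.4, 19.0, 24.7)
blue (array([316., 248.]), 592.9, -0.4, 58.6, 85.4, 4.3)
```

Request:
step_arm --pt "0 -0.2 -4 0.2 5.6" --pt "0 -0.2 -8 0.2 5.6" --pt "0 -0.2 -12 0.2 5.6" --pt "0 -0.2 -14 0.2 5.6" --pt "0 -0.2 -14.5 0.2 5.6"

```text
time: 12.6
position: [0.5921, -0.0069, 0.0256]
tcp_rot: [-3.137, -0.001, 1.655]
wrist_force: [-19.6, 2.4, 36.8]
finger_gap: 0.0587
gripper_force: 48.6
```

Request:
step_arm --pt "0 0 -0.1 0 5.6" --pt "0 0 -0.1 0 7" --pt "0 0 -0.1 0 8.5" --pt "0 0 0 0 8.5" --pt "0 0 2 0 8.5"

```text
time: 13.1
position: [0.5924, -0.007, 0.0444]
tcp_rot: [-3.138, -0.001, 1.655]
wrist_force: [-0.0, 0.3, -0.3]
finger_gap: 0.0852
gripper_force: 0.0
```

Request:
step_arm --pt "0 0 5 0 8.5" --pt "0 0 10 0 8.5" --pt "0 0 14 0 8.5" --pt "0.6 5 15 -8.5 8.5" --pt "1.2 9 15 -17 8.5"

```text
time: 13.6
position: [0.6064, 0.0825, 0.1988]
tcp_rot: [3.137, -0.001, 1.36]
wrist_force: [0.1, 0.1, -0.2]
finger_gap: 0.085
gripper_force: 0.0
```

```bash
python3 - <<'E'
from h import *
s=state();print(s['position'],np.degrees(s['tcp_rot']),s['time'],s['finger_gap'],s['wrist_force'])
c=cap('wrist')
for n,z in (('blue',.042),('purple',.018)):
  for b in blobs(c,n,z): print(n,b)
c=cap('top')
for n,z in (('blue',.042),('purple',.018),('yellow',.024)):
  for b in blobs(c,n,z): print(n,b)
E
```

```text
[0.6063625  0.08248605 0.19878375] [ 1.79731549e+02 -5.10858658e-02  7.78939329e+01] 13.6 0.08499252665155373 [ 0.1200855   0.05483732 -0.18583121]
blue (array([325., 265.]), 593.1, -5.0, 59.2, 88.1, 4.9)
purple (array([314.,  23.]), 634.7, 229.7, 47.5, 58.7, 59.5)
blue (array([325., 204.]), 592.8, -7.4, 57.7, 80.5, 5.0)
yellow (array([456., 267.]), 418.7, -359.0, 45.3, 63.3, -67.5)
yellow (array([469., 135.]), 800.9, -419.7, 58.0, 87.6, 20.6)
```

Request:
step_arm --pt "0.9 4.2 0 -8.5 8.5" --pt "1.8 8.4 0 -17 8.5" --pt "2.7 12.4 -3 -18.7 8.5" --pt "3.6 16.2 -6 -18.7 8.5" --pt "3.6 16.2 -9 -18.7 8.5"

```text
time: 14.2
position: [0.6413, 0.2478, 0.1043]
tcp_rot: [-3.141, -0.001, 1.046]
wrist_force: [0.2, -0.2, -0.9]
finger_gap: 0.085
gripper_force: 0.0
```

```bash
python3 - <<'E'
from h import *
s=state();print(s['position'],np.degrees(s['tcp_rot']),s['time'],s['finger_gap'],s['wrist_force'])
c=cap('wrist')
for n,z in (('purple',.018),):
  for b in blobs(c,n,z): print(n,b)
E
```

```text
[0.64128662 0.24784975 0.10427157] [-1.79992550e+02 -5.47772651e-02  5.99327528e+01] 14.2 0.08499927280656272 [ 0.21955995 -0.2270045  -0.85345666]
purple (array([321., 194.]), 645.9, 249.2, 59.0, 85.6, -30.7)
```

Request:
step_arm --pt "0.4 0.1 -4 -0.6 8.5" --pt "0.4 0.1 -8 -0.6 8.5" --pt "0.4 0.1 -10.6 -0.6 8.5" --pt "0.4 0.1 -10.6 -0.6 8.5" --pt "0.4 0.1 -10.6 -0.6 5.6"

```text
time: 14.75
position: [0.6464, 0.2444, 0.0016]
tcp_rot: [3.14, -0.001, 1.03]
wrist_force: [0.4, -0.6, 0.9]
finger_gap: 0.073
gripper_force: 0.0
```

Request:
step_arm --pt "0 0 0 0 5.6" --pt "0 0 0 0 5.6" --pt "0 0 0 0 5.6" --pt "0 0 0 0 5.6" --pt "0 0 0 0 5.6"

```text
time: 15.25
position: [0.647, 0.2449, 0.0029]
tcp_rot: [3.138, -0.003, 1.03]
wrist_force: [-1.3, -2.0, 7.5]
finger_gap: 0.0588
gripper_force: 44.6
```

Request:
step_arm --pt "0 0 1 0 5.6" --pt "0 0 4 0 5.6" --pt "0 0 8 0 5.6" --pt "0 0 12 0 5.6" --pt "0 0 17 0 5.6"

```text
time: 15.75
position: [0.6448, 0.2448, 0.1717]
tcp_rot: [-3.141, 0.001, 1.031]
wrist_force: [1.2, 0.2, -1.1]
finger_gap: 0.0589
gripper_force: 43.7
```

```bash
python3 - <<'E'
from h import *
s=state();print(s['position'],np.degrees(s['tcp_rot']),s['time'],s['finger_gap'],s['wrist_force'])
c=cap('wrist')
for n,z in (('purple',.186),):
  for b in blobs(c,n,z): print(n,b)
E
```

```text
[0.64476415 0.24476341 0.17170142] [-1.79942052e+02  4.86115256e-02  5.90443723e+01] 15.75 0.05893332315935839 [ 1.15359237  0.18232972 -1.07057731]
purple (array([316., 249.]), 646.2, 247.7, 59.1, 87.7, -30.8)
```

Request:
step_arm --pt "-0.9 -4.5 0 8 5.6" --pt "-1.8 -9 0 16 5.6" --pt "-2.7 -13.5 0 24 5.6" --pt "-3.6 -18 0 32 5.6" --pt "-4.5 -22.5 0 35.5 5.6"

```text
time: 16.3
position: [0.5999, 0.0183, 0.1711]
tcp_rot: [3.14, 0.0, 1.655]
wrist_force: [0.4, -0.3, -0.7]
finger_gap: 0.0587
gripper_force: 43.7
```

```bash
python3 - <<'E'
from h import *
s=state();print(s['position'],np.degrees(s['tcp_rot']),s['time'],s['finger_gap'],s['wrist_force'])
c=cap('wrist')
for n,z in (('purple',.186),):
  for b in blobs(c,n,z): print(n,b)
E
```

```text
[0.59994939 0.01829112 0.17108216] [1.79903220e+02 2.50417345e-02 9.48273695e+01] 16.3 0.058699273928300835 [ 0.41399196 -0.33287535 -0.74037814]
purple (array([317., 246.]), 599.1, 22.0, 58.7, 87.2, 4.8)
```

Request:
step_arm --pt "-0.65 -2.5 0 -0.2 5.6" --pt "-0.65 -2.5 -2 -0.2 5.6" --pt "-0.65 -2.5 -6 -0.2 5.6" --pt "-0.65 -2.5 -9 -0.2 5.6" --pt "-0.65 -2.5 -11 -0.2 5.6"

```text
time: 16.85
position: [0.5934, -0.005, 0.0586]
tcp_rot: [-3.14, -0.0, 1.646]
wrist_force: [-0.0, -0.2, -0.8]
finger_gap: 0.0589
gripper_force: 43.7
```

```bash
python3 - <<'E'
from h import *
s=state();print(s['position'],np.degrees(s['tcp_rot']),s['time'],s['finger_gap'],s['wrist_force'])
c=cap('wrist')
for n,z in (('purple',.075),('blue',.042)):
  for b in blobs(c,n,z): print(n,b)
E
```

```text
[ 0.59336638 -0.00497587  0.05861667] [-1.79930867e+02 -2.17598504e-02  9.43242317e+01] 16.85 0.058919739069557525 [-0.02760434 -0.16971947 -0.83447804]
purple (array([317., 247.]), 592.5, -0.6, 58.1, 86.2, 4.4)
```

Request:
step_arm --pt "0 -0.3 -0.4 0.2 5.6" --pt "0 -0.3 -0.8 0.2 5.6" --pt "0 -0.3 -1.1 0.2 5.6" --pt "0 -0.3 -1.3 0.2 5.6" --pt "0 -0.3 -1.3 0.2 5.6"

```text
time: 17.4
position: [0.5941, -0.008, 0.0471]
tcp_rot: [3.141, 0.0, 1.65]
wrist_force: [0.0, -0.6, -1.4]
finger_gap: 0.0588
gripper_force: 43.7
```

Request:
step_arm --pt "0 0 0 0 6.3" --pt "0 0 0 0 7.5" --pt "0 0 0 0 8.5" --pt "0 0 0 0 8.5" --pt "0 0 2 0 8.5"

```text
time: 17.9
position: [0.5926, -0.0078, 0.0649]
tcp_rot: [-3.137, -0.001, 1.65]
wrist_force: [0.3, -0.2, 0.7]
finger_gap: 0.085
gripper_force: 0.0
```

Request:
step_arm --pt "0 0 5 0 8.5" --pt "0 0 10 0 8.5" --pt "-3 0 14 0 8.5" --pt "-7 2 14 0 8.5" --pt "-11 4 14 0 8.5"

```text
time: 18.4
position: [0.483, 0.0321, 0.2077]
tcp_rot: [3.139, 0.001, 1.649]
wrist_force: [0.1, -0.8, -0.7]
finger_gap: 0.0849
gripper_force: 0.0
```

```bash
cat >> h.py <<'E'
def pin(c):
    h=cv2.cvtColor(c['frame'],cv2.COLOR_BGR2HSV)
    m=cv2.inRange(h,(0,170,60),(6,255,255))|cv2.inRange(h,(172,170,60),(180,255,255))
    m=cv2.morphologyEx(m,cv2.MORPH_CLOSE,np.ones((7,7),np.uint8))
    for k in cv2.findContours(m,cv2.RETR_EXTERNAL,cv2.CHAIN_APPROX_NONE)[0]:
        if cv2.contourArea(k)<60: continue
        w=np.array([px(c,u,v,.009)[:2] for u,v in k[:,0]]).astype(np.float32)*1000
        (x,y),(a,b),th=cv2.minAreaRect(w)
        if a>b: a,b,th=b,a,th-90
        print('pin grip',k[:,0].mean(0).round(),x,y,a,b,(th+90)%180-90)
E
python3 - <<'E'
from h import *
s=state();print(s['position'],np.degrees(s['tcp_rot']),s['time'],s['finger_gap'],s['wrist_force'])
c=cap('wrist','w4.png')
for n,z in (('purple',.06),('blue',.042)):
  for b in blobs(c,n,z): print(n,b)
pin(c)
c=cap('top','t4.png')
for n,z in (('purple',.06),('blue',.042)):
  for b in blobs(c,n,z): print(n,b)
pin(c)
E
```

```text
[0.48295108 0.03211136 0.20772559] [1.79868517e+02 3.10417946e-02 9.44828895e+01] 18.4 0.0849047845593211 [ 0.06372931 -0.82396254 -0.68265537]
purple (array([425., 223.]), 591.8, -5.4, 59.9, 85.0, 4.5)
pin grip [269. 244.] 434.1275634765625 -57.990577697753906 13.59704875946045 71.49192810058594 -0.8543014526367188
```

View pics/w4.png

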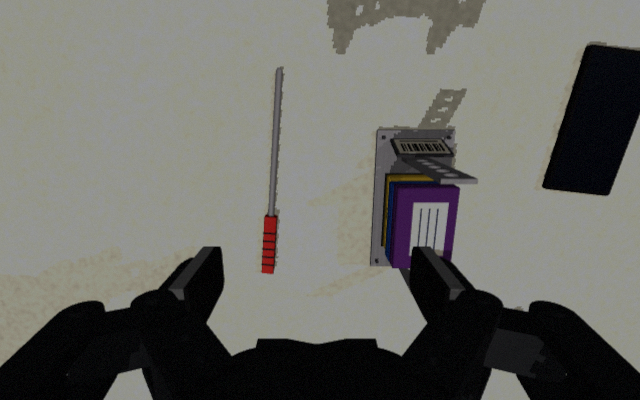

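Stack is square (purple at (425,225), aligned with the boxes beneath). The pin is at (270,245) with its tip at (279,68). I'll go for the pin.

Request:
step_arm --pt "-2.4 -4.2 0 -5.3 5" --pt "-4.9 -8.4 -2 -5.3 5" --pt "-4.9 -8.4 -6 -5.3 5" --pt "-4.9 -8.4 -10 -5.3 5" --pt "-4.9 -8.4 -12 -5.3 5"

```text
time: 19.0
position: [0.4341, -0.0523, 0.0844]
tcp_rot: [-3.139, -0.001, 1.556]
wrist_force: [0.4, -0.1, 0.7]
finger_gap: 0.0501
gripper_force: 0.0
```

```bash
python3 - <<'E'
from h import *
s=state();print(s['position'],np.degrees(s['tcp_rot']),s['time'],s['finger_gap'],s['wrist_force'])
c=cap('wrist')
pin(c)
E
```

```text
[ 0.43412912 -0.05231009  0.08442363] [-1.79845931e+02 -6.10653864e-02  8.91704067e+01] 19.0 0.05009783045899724 [ 0.40054301 -0.12811837  0.66297339]
pin grip [317. 212.] 434.11737060546875 -58.50585174560547 13.459027290344238 71.38629913330078 -1.1990127563476562
```

Request:
step_arm --pt "0 0 -4 0 5" --pt "0 0 -7 0 5" --pt "0 0 -8.2 0 5" --pt "0 0 -8.2 0 5" --pt "0 0 -8.2 0 1" --force 70

```text
time: 19.55
position: [0.4359, -0.0524, 0.0057]
tcp_rot: [3.14, 0.001, 1.558]
wrist_force: [-0.5, 0.0, -0.3]
finger_gap: 0.0367
gripper_force: 0.0
```

Request:
step_arm --pt "0 0 0 0 1" --pt "0 0 0 0 1" --pt "0 0 0 0 1" --pt "0 0 0 0 1" --pt "0 0 0 0 1"

```text
time: 20.05
position: [0.4358, -0.0524, 0.0059]
tcp_rot: [3.14, 0.001, 1.558]
wrist_force: [-0.6, -0.1, 7.2]
finger_gap: 0.0111
gripper_force: 60.4
```

Request:
step_arm --pt "0 0 1 0 1" --pt "0 0 3 0 1" --pt "0 0 5 0 1" --pt "0 0 6.7 0 1" --pt "0 0 6.7 0 1"

```text
time: 20.55
position: [0.4361, -0.0524, 0.0741]
tcp_rot: [3.137, 0.002, 1.558]
wrist_force: [-0.9, 0.5, -1.1]
finger_gap: 0.0113
gripper_force: 59.7
```

```bash
python3 - <<'E'
from h import *
s=state();print(s['position'],np.degrees(s['tcp_rot']),s['time'],s['finger_gap'],s['wrist_force'])
c=cap('wrist','w5.png');np.savez('pics/w5.npz',**c)
E
```

```text
[ 0.43611749 -0.05244476  0.074094  ] [1.79757771e+02 9.63565267e-02 8.92472023e+01] 20.55 0.01127370669333942 [-0.914341    0.48696059 -1.13424918]
```

View pics/w5.png

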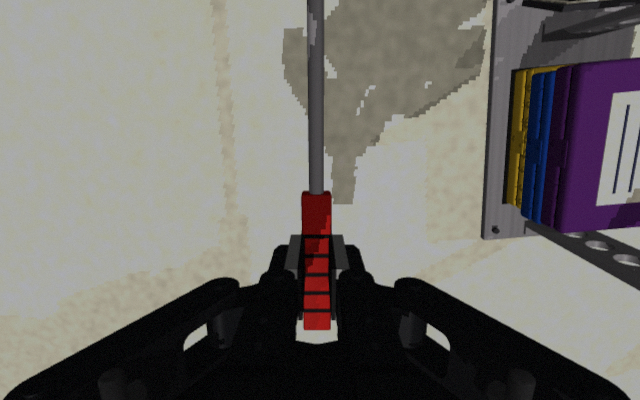

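```bash
cat >> h.py <<'E'
def rod(c,s,L=(.03,.2),zr=None):
    """fit rod axis from depth points ahead of TCP (top surface is 3.5 mm above axis)"""
    P=cloud(c).reshape(-1,3); yaw=s['tcp_rot'][2]; d=np.array([np.cos(yaw),np.sin(yaw)]); n=np.array([-d[1],d[0]])
    q=P-s['position']; a=q[:,:2]@d; b=q[:,:2]@n
    m=(a>L[0]+.012)&(a<L[1])&(abs(b)<.012)&(abs(q[:,2])<.03)
    a,b,z=a[m],b[m],P[m,2]
    if len(a)<20: print('few',len(a)); return
    for _ in range(3):
        pb=np.polyfit(a,b,1);pz=np.polyfit(a,z,1)
        k=(abs(b-np.polyval(pb,a))<.005)&(abs(z-np.polyval(pz,a))<.005); a,b,z=a[k],b[k],z[k]
    print('n',len(a),'a',a.min(),a.max(),'lat slope deg',np.degrees(pb[0]),'lat0',pb[1],'pitch deg',np.degrees(pz[0]),'z0 surf',pz[1],'z at a=.19',np.polyval(pz,.19))
E
python3 - <<'E'
from h import *
s=state();c=cap('wrist');rod(c,s)
c=cap('top');rod(c,s)
c=cap('scene');rod(c,s)
E
```

```text
n 2683 a 0.042016301515394636 0.11057651758033714 lat slope deg 0.3727896963073483 lat0 0.0003020583546174124 pitch deg -0.9772609793786682 z0 surf 0.07457167423662789 z at a=.19 0.07133095410575768
n 118 a 0.044893311506194473 0.18715304025736287 lat slope deg 0.4199594837031529 lat0 0.0005205755759872937 pitch deg -1.1912760663121007 z0 surf 0.07398991762847948 z at a=.19 0.07003949659358251
n 127 a 0.043025600062127724 0.19003667521157358 lat slope deg 0.2655970751475444 lat0 -0.0002933623728257077 pitch deg -0.7531608234548453 z0 surf 0.07342579070340505 z at a=.19 0.07092821483180448
```

Request:
step_arm --pt "0 -4.5 2 0 1" --pt "0 -9 3 0 1" --pt "0 -13.5 3 2 1" --pt "0 -18 3 4 1" --pt "2 -22 3 5 1"

```text
time: 21.25
position: [0.4535, -0.274, 0.101]
tcp_rot: [-3.14, -0.002, 1.644]
wrist_force: [1.2, 0.7, -0.8]
finger_gap: 0.0113
gripper_force: 59.7
```

Request:
step_arm --pt "4 -2 0 0 1" --pt "8 -2 0 0 1" --pt "12 -2 0 0 1" --pt "15.5 -2 0 0 1" --pt "15.5 -2 0 0 1"

```text
time: 21.75
position: [0.6124, -0.2911, 0.0994]
tcp_rot: [-3.141, -0.001, 1.647]
wrist_force: [-0.0, -0.0, -1.2]
finger_gap: 0.0113
gripper_force: 59.7
```

```bash
python3 - <<'E'
from h import *
s=state();print(s['position'],np.degrees(s['tcp_rot']),s['time'],s['finger_gap'],s['wrist_force'])
c=cap('wrist');rod(c,s)
c=cap('top');rod(c,s)
c=cap('scene','s6.png');rod(c,s)
E
```

```text
[ 0.61244509 -0.29105277  0.09943905] [-1.79964001e+02 -6.90551266e-02  9.43602335e+01] 21.75 0.011281868109316164 [-0.03221203 -0.01985021 -1.20500849]
n 2649 a 0.04201214251236039 0.11076003570018512 lat slope deg 0.2780206423661469 lat0 0.0004202128340900662 pitch deg -0.7907935596281318 z0 surf 0.10110844461612846 z at a=.19 0.09848607386550383
n 121 a 0.056132299215147494 0.18707088071499559 lat slope deg 0.25713337241751977 lat0 0.0023058400714150453 pitch deg -1.1261259540538067 z0 surf 0.10136081081357733 z at a=.19 0.09762643573240108
n 173 a 0.06517988258314142 0.1885406905107098 lat slope deg -0.5319030050022143 lat0 0.0036741146960430284 pitch deg -0.7183940321850709 z0 surf 0.1021414496054927 z at a=.19 0.09975916477971426
```

Request:
step_arm --pt "0.4 -0.2 -1 0 1" --pt "0.4 -0.2 -2.6 0 1" --pt "0.4 -0.2 -2.6 0 1" --pt "0.4 -0.2 -2.6 0 1" --pt "0.4 -0.2 -2.6 0 1"

```text
time: 22.4
position: [0.6141, -0.2944, 0.0767]
tcp_rot: [3.141, 0.001, 1.644]
wrist_force: [-0.1, -0.3, -0.9]
finger_gap: 0.0115
gripper_force: 59.7
```

```bash
python3 - <<'E'
from h import *
np.set_printoptions(precision=4,suppress=True)
s=state();print(s['position'],np.degrees(s['tcp_rot']),s['time'],s['finger_gap'])
c=cap('wrist','w7.png');rod(c,s);np.savez('pics/w7.npz',**c)
P=cloud(c)
# uprights in this view: lateral centre in world
m=(P[...,2]>.065)&(P[...,2]<.13)&(abs(P[...,0]-.6)<.05)&(P[...,1]<-.05)&(P[...,1]>-.085)
q=P[m];print(len(q),q.mean(0),q.min(0),q.max(0))
a=cv2.resize(c['frame'][0:160,240:400],None,fx=3.7,fy=3.7,interpolation=cv2.INTER_CUBIC);cv2.imwrite('pics/w7c.png',cv2.convertScaleAbs(a,alpha=1.4))
c=cap('scene');np.savez('pics/s7.npz',**c)
a=cv2.resize(c['frame'][140:260,180:360],None,fx=4,fy=4,interpolation=cv2.INTER_CUBIC);cv2.imwrite('pics/s7c.png',cv2.convertScaleAbs(a,alpha=1.5))
E
```

```text
[ 0.6141 -0.2944  0.0767] [179.9509   0.0414  94.2208] 22.4 0.011533352566170548
n 2674 a 0.04203296996515868 0.11075824815107091 lat slope deg 0.38662109035639286 lat0 0.0003119287204905321 pitch deg -1.0016544655562447 z0 surf 0.07846459860652069 z at a=.19 0.07514298661218118<stdin>:8: RuntimeWarning: Mean of empty slice.
  ret = um.true_divide(
Traceback (most recent call last):
ValueError: zero-size array to reduction operation minimum which has no identity
```

Request:
step_arm --pt "0.2 0 -0.4 0 1" --pt "0.2 0 -0.4 0 1" --pt "0.2 0 -0.4 0 1" --pt "0.2 0 -0.4 0 1" --pt "0.2 0 -0.4 0 1"

```text
time: 22.95
position: [0.616, -0.2941, 0.0719]
tcp_rot: [3.141, 0.0, 1.645]
wrist_force: [-0.4, -0.2, -0.5]
finger_gap: 0.0114
gripper_force: 59.7
```

```bash
python3 - <<'E'
from h import *
np.set_printoptions(precision=4,suppress=True)
s=state();print(s['position'],np.degrees(s['tcp_rot']),s['time'],s['finger_gap'])
c=cap('wrist');rod(c,s)
c=cap('scene');np.savez('pics/s7.npz',**c);rod(c,s)
a=cv2.resize(c['frame'][150:250,220:360],None,fx=5.5,fy=5.5,interpolation=cv2.INTER_CUBIC);cv2.imwrite('pics/s7c.png',cv2.convertScaleAbs(a,alpha=1.5))
K=c['camera_matrix'];R=c['R'];t=c['t']
u=np.array([-.0802,.9968,0]);o=np.array([.5928,-.0041,0])
def pr(X): p=K@(R@X+t); return p[:2]/p[2]
d=np.array([np.cos(s['tcp_rot'][2]+.0055),np.sin(s['tcp_rot'][2]+.0055),-.017])
for n,X in [('holeA',o-.062*u+[0,0,.069]),('holeB',o+.06*u+[0,0,.069]),('tip pred',s['position']+.19*d+[0,0,-.0015])]:
    p=pr(X);print(n,X,p,(p-[220,150])*5.5)
E
```

```text
[ 0.616  -0.2941  0.0719] [179.994    0.0051  94.2368] 22.95 0.01144344100886741
n 2675 a 0.042040666348396254 0.11037401797917308 lat slope deg 0.38698578739270123 lat0 0.0003257524413904592 pitch deg -0.93072791932926 z0 surf 0.07369874572085336 z at a=.19 0.07061233506067233
n 176 a 0.062110933130256535 0.1909961019078292 lat slope deg 0.17445611688210433 lat0 -0.00030137156665792353 pitch deg -1.0972887588088924 z0 surf 0.07459420658160153 z at a=.19 0.07095545926119748
holeA [ 0.5978 -0.0659  0.069 ] [294.3086 205.8119] [408.6974 306.9653]
holeB [0.588  0.0557 0.069 ] [324.1545 174.4345] [572.8499 134.3897]
tip pred [ 0.601  -0.1047  0.0672] [283.9953 217.2953] [351.974 370.124]
```

View pics/s7c.png

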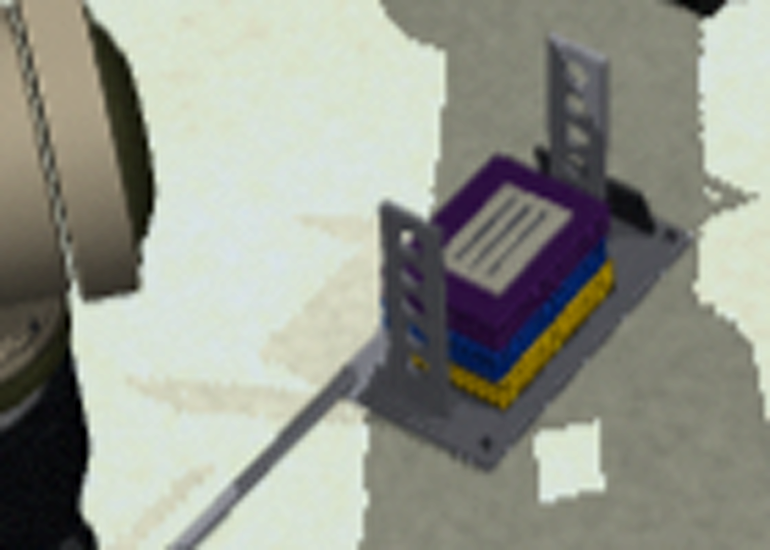

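Request:
step_arm --pt "0 0 0.12 0 1" --pt "-0.12 1.5 0.12 0 1" --pt "-0.24 3 0.12 0 1" --pt "-0.4 5 0.12 0 1" --pt "-0.56 7 0.12 0 1"

```text
time: 23.55
position: [0.6103, -0.2228, 0.0731]
tcp_rot: [3.142, -0.0, 1.645]
wrist_force: [0.2, -0.1, -0.9]
finger_gap: 0.0112
gripper_force: 59.8
```

```bash
python3 - <<'E'
from h import *
s=state();print(s['position'],np.degrees(s['tcp_rot']),s['time'],s['finger_gap'],s['wrist_force'])
c=cap('wrist');rod(c,s)
c=cap('scene')
a=cv2.resize(c['frame'][150:250,220:360],None,fx=5.5,fy=5.5,interpolation=cv2.INTER_CUBIC);cv2.imwrite('pics/s8c.png',cv2.convertScaleAbs(a,alpha=1.5))
E
```

```text
[ 0.610253   -0.22282232  0.07311816] [ 1.79999256e+02 -5.37785222e-03  9.42433983e+01] 23.55 0.011192479180640888 [ 0.24863164 -0.05171124 -0.93945097]
n 2681 a 0.04200599204606169 0.11027332829522692 lat slope deg 0.3871750206270811 lat0 0.0003230101900254862 pitch deg -0.9252161007939171 z0 surf 0.07489670222965251 z at a=.19 0.07182856945190218
```

View pics/s8c.png

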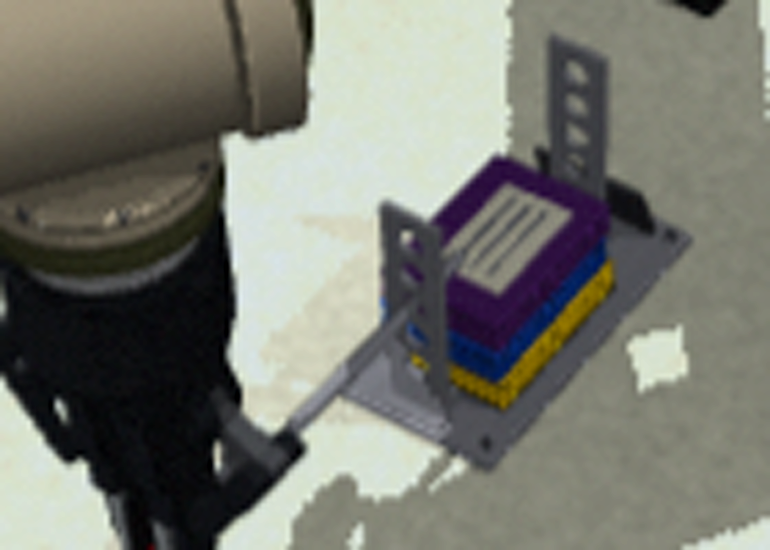

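The tip passed through the third hole (at about (410,303)) without contact force. I'll keep pushing it in.

Request:
step_arm --pt "-0.16 2 0 0 1" --pt "-0.32 4 0 0 1" --pt "-0.48 6 -0.03 0 1" --pt "-0.6 7.5 -0.05 0 1" --pt "-0.6 7.5 -0.05 0 1"

```text
time: 24.15
position: [0.6044, -0.1469, 0.0726]
tcp_rot: [-3.141, -0.0, 1.647]
wrist_force: [0.8, -0.6, -1.2]
finger_gap: 0.0111
gripper_force: 59.8
```

Request:
step_arm --pt "-0.06 0.8 0 0 1" --pt "-0.12 1.5 0 0 1" --pt "-0.18 2.2 0 0 1" --pt "-0.24 3 0 0 1" --pt "-0.24 3 0 0 1"

```text
time: 24.65
position: [0.6019, -0.1181, 0.0725]
tcp_rot: [-3.141, -0.0, 1.646]
wrist_force: [-0.0, -1.2, 0.5]
finger_gap: 0.0117
gripper_force: 59.8
```

```bash
python3 - <<'E'
from h import *
s=state();print(s['position'],np.degrees(s['tcp_rot']),s['time'],s['finger_gap'],s['wrist_force'])
c=cap('wrist');rod(c,s)
E
```

```text
[ 0.60194288 -0.11808862  0.07254543] [-1.79989599e+02 -1.27949032e-02  9.42863401e+01] 24.65 0.011714697885600828 [-0.02229729 -1.22278099  0.45275956]
n 1236 a 0.04204145173098514 0.11352974230196582 lat slope deg -5.354162375617995 lat0 0.006764956868088415 pitch deg -15.286121234509922 z0 surf 0.09032532200425593 z at a=.19 0.03963462437802443
```

Request:
step_arm --pt "-0.05 0.6 0 0 1" --pt "-0.1 1.2 0 0 1" --pt "-0.14 1.7 0 0 1" --pt "-0.17 2.1 0 0 1" --pt "-0.17 2.1 0 0 1"

```text
time: 25.2
position: [0.6003, -0.0974, 0.0726]
tcp_rot: [-3.142, -0.0, 1.645]
wrist_force: [-1.0, 0.1, -0.2]
finger_gap: 0.011
gripper_force: 59.8
```

```bash
python3 - <<'E'
from h import *
s=state();print(s['position'],np.degrees(s['tcp_rot']),s['time'],s['finger_gap'],s['wrist_force'])
c=cap('wrist','w9.png')
E
```

```text
[ 0.6003018  -0.09744804  0.07258616] [-1.79999964e+02 -3.06353273e-03  9.42766989e+01] 25.2 0.011019885877244314 [-0.95957171  0.10060374 -0.16809758]
```

View pics/w9.png

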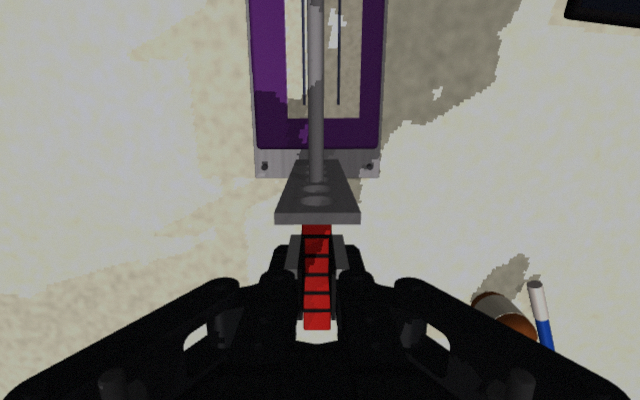

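Request:
step_arm --pt "0 0.1 0 0 1" --pt "0 0.2 0 0 1" --pt "0 0.3 0 0 1" --pt "0 0.4 0 0 1" --pt "0 0.4 0 0 1"

```text
time: 25.75
position: [0.6004, -0.0954, 0.0727]
tcp_rot: [3.141, 0.002, 1.645]
wrist_force: [-0.4, -7.3, -0.3]
finger_gap: 0.0113
gripper_force: 59.7
```

Request:
step_arm --pt "0 -0.2 0 0 1.5" --pt "0 -0.2 0 0 2.5" --pt "0 -0.2 0 0 4" --pt "0 -0.2 0 0 4" --pt "0 -0.2 2 0 4"

```text
time: 26.25
position: [0.599, -0.0954, 0.0905]
tcp_rot: [-3.137, -0.002, 1.645]
wrist_force: [0.6, 1.4, 0.5]
finger_gap: 0.0399
gripper_force: 0.0
```

Request:
step_arm --pt "0 0 4 0 4" --pt "0 0 9 0 4" --pt "0 0 14 0 6" --pt "-3 5 14 0 8.5" --pt "-6 10 14 0 8.5"

```text
time: 26.75
position: [0.5487, -0.0098, 0.2338]
tcp_rot: [3.139, 0.001, 1.643]
wrist_force: [1.3, 1.7, -2.1]
finger_gap: 0.0812
gripper_force: 0.0
```

```bash
python3 - <<'E'
from h import *
s=state();print(s['position'],np.degrees(s['tcp_rot']),s['time'],s['finger_gap'],s['wrist_force'])
c=cap('wrist','w10.png');np.savez('pics/w10.npz',**c)
c=cap('scene','s10.png');np.savez('pics/s10.npz',**c)
a=np.hstack([cv2.resize(c['frame'][120:240,220:400],None,fx=2.3,fy=2.3),cv2.resize(cap('top')['frame'][170:290,180:340],None,fx=2.3,fy=2.3)])
cv2.imwrite('pics/s10c.png',cv2.convertScaleAbs(a,alpha=1.5));print(a.shape)
E
```

```text
[ 0.54869331 -0.00984087  0.2337712 ] [1.79826327e+02 3.64584284e-02 9.41356471e+01] 26.75 0.08121476085754839 [ 1.26910729  1.70213479 -2.08320482]
(276, 782, 3)
```

View pics/s10c.png

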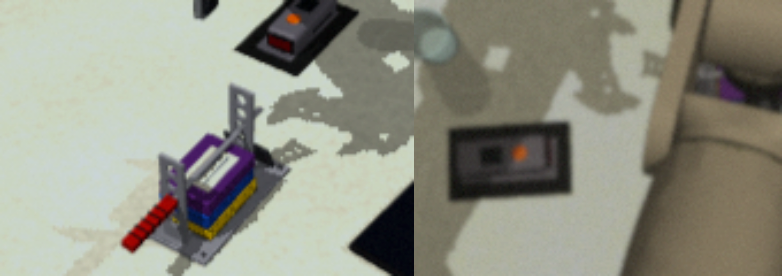

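The pin is home in the third pair of holes above the purple box, with its grip against the near upright, and the reader is still on its mat. Next, the reader.

Request:
step_arm --pt "-1 5 1 0 8.5" --pt "-2 10 1 0 8.5" --pt "-3 15 1 0 8.5" --pt "-4 20 1 0 8.5" --pt "-5 24 1 0 8.5"

```text
time: 27.4
position: [0.4989, 0.2313, 0.2425]
tcp_rot: [3.141, -0.0, 1.644]
wrist_force: [0.8, 0.6, 0.8]
finger_gap: 0.0851
gripper_force: 0.0
```

```bash
cat >> h.py <<'E'
def rect(P,lo,hi,cx,cy,r):
    m=(P[...,2]>lo)&(P[...,2]<hi)&(np.hypot(P[...,0]-cx,P[...,1]-cy)<r)
    q=P[m]; (x,y),(a,b),th=cv2.minAreaRect((q[:,:2]*1000).astype(np.float32))
    if a>b: a,b,th=b,a,th-90
    print(len(q),'c',round(x,1),round(y,1),'size',round(a,1),round(b,1),'short dir',round((th+90)%180-90,1),'z',np.median(q[:,2]))
def dark(c,z,cx,cy,r,th=40):
    g=cv2.cvtColor(c['frame'],cv2.COLOR_BGR2GRAY)
    m=(cv2.GaussianBlur(g,(3,3),0)<th).astype(np.uint8)
    P=cloud(c); ok=(np.hypot(P[...,0]-cx,P[...,1]-cy)<r)&(P[...,2]<.05); m=cv2.morphologyEx(m*ok.astype(np.uint8),cv2.MORPH_OPEN,np.ones((3,3),np.uint8))
    k=max(cv2.findContours(m,cv2.RETR_EXTERNAL,cv2.CHAIN_APPROX_NONE)[0],key=cv2.contourArea)
    w=np.array([px(c,u,v,z)[:2] for u,v in k[:,0]]).astype(np.float32)*1000
    print('dark',cv2.minAreaRect(w))
E
python3 - <<'E'
from h import *
s=state();print(s['position'],np.degrees(s['tcp_rot']),s['time'],s['finger_gap'],s['wrist_force'])
for n in ('wrist','scene'):
    c=cap(n,n+'11.png');P=cloud(c)
    rect(P,.028,.036,.498,.285,.09)
    for th in (30,45): dark(c,.003,.498,.285,.12,th)
c=dict(np.load('pics/top0.npz'));P=cloud(c);rect(P,.028,.036,.498,.285,.09)
for th in (30,45): dark(c,.003,.498,.285,.12,th)
E
```

```text
[0.49889216 0.23129154 0.24248119] [ 1.79981908e+02 -3.79505207e-03  9.42095086e+01] 27.4 0.08509843019833295 [0.7866661  0.64659412 0.84140536]
3905 c 497.9 296.2 size 43.1 108.8 short dir 6.3 z 0.03279179338936347
dark ((494.2079162597656, 292.7550048828125), (87.17920684814453, 146.80335998535156), 3.6521096229553223)
dark ((494.3503112792969, 292.78472900390625), (88.20706176757812, 147.50143432617188), 3.8309102058410645)
334 c 499.2 292.9 size 43.4 112.1 short dir 5.1 z 0.03337801176561421
dark ((495.28546142578125, 291.7210693359375), (84.92103576660156, 143.99822998046875), 3.1950571537017822)
dark ((494.95672607421875, 292.10699462890625), (85.53437805175781, 146.78366088867188), 3.1950573921203613)
533 c 497.2 293.5 size 42.7 107.1 short dir 5.0 z 0.031662389109612166
dark ((494.2540283203125, 290.50213623046875), (79.99095916748047, 138.2401123046875), 3.740692138671875)
dark ((494.4346923828125, 290.8273010253906), (84.64849090576172, 143.1299591064453), 3.706037759780884)
```

Request:
step_arm --pt "-0.1 3 0 1.2 8.5" --pt "-0.1 6.4 -4 1.2 8.5" --pt "-0.1 6.4 -9 1.2 8.5" --pt "-0.1 6.4 -13 1.2 8.5" --pt "-0.1 6.4 -16 1.2 8.5" --force 60

```text
time: 28.0
position: [0.4977, 0.2926, 0.0794]
tcp_rot: [-3.139, 0.001, 1.665]
wrist_force: [0.0, 0.3, -0.1]
finger_gap: 0.0849
gripper_force: 0.0
```

```bash
python3 - <<'E'
from h import *
s=state();print(s['position'],np.degrees(s['tcp_rot']),s['time'],s['finger_gap'],s['wrist_force'])
c=cap('wrist');P=cloud(c)
rect(P,.028,.036,.498,.285,.09)
c=cap('scene');P=cloud(c)
rect(P,.028,.036,.498,.285,.09)
E
```

```text
[0.49767705 0.29255277 0.07937144] [-1.79829027e+02  5.53214054e-02  9.53984031e+01] 28.0 0.08489395937764214 [ 0.00828488  0.30974856 -0.06726827]
10276 c 498.0 296.1 size 43.0 108.9 short dir 5.8 z 0.032817228637321554
327 c 499.6 295.7 size 44.6 111.0 short dir 6.2 z 0.03336124558964981
```

Request:
step_arm --pt "0 0.25 -3 0.4 8.5" --pt "0 0.25 -6 0.4 8.5" --pt "0 0.25 -7.1 0.4 8.5" --pt "0 0.25 -7.1 0.4 8.5" --pt "0 0.25 -7.1 0.4 6"

```text
time: 28.6
position: [0.4991, 0.2963, 0.0134]
tcp_rot: [3.139, -0.001, 1.672]
wrist_force: [-0.2, -0.0, 1.3]
finger_gap: 0.073
gripper_force: 0.0
```

Request:
step_arm --pt "0 0 0 0 4" --pt "0 0 0 0 4" --pt "0 0 0 0 4" --pt "0 0 0 0 4" --pt "0 0 0 0 4"

```text
time: 29.1
position: [0.4987, 0.2965, 0.0131]
tcp_rot: [3.139, -0.001, 1.673]
wrist_force: [0.2, -0.2, 7.7]
finger_gap: 0.0426
gripper_force: 62.7
```

Request:
step_arm --pt "0 0 0 0 4" --pt "0 0 0.5 0 4" --pt "0 0 2 0 4" --pt "0 0 4 0 4" --pt "0 0 4 0 4"

```text
time: 29.6
position: [0.4993, 0.2968, 0.0548]
tcp_rot: [3.136, -0.001, 1.673]
wrist_force: [1.1, 0.2, -1.1]
finger_gap: 0.0428
gripper_force: 61.7
```

```bash
python3 - <<'E'
from h import *
s=state();print(s['position'],np.degrees(s['tcp_rot']),s['time'],s['finger_gap'],s['wrist_force'])
c=cap('wrist');P=cloud(c)
z=s['position'][2]+.02
rect(P,z-.006,z+.012,.498,.310,.07)
c=cap('scene');P=cloud(c)
rect(P,z-.006,z+.012,.498,.285,.09)
E
```

```text
[0.4993457  0.29678439 0.0547576 ] [ 1.79696716e+02 -7.18303767e-02  9.58469761e+01] 29.6 0.042837240774235175 [ 1.11364467  0.2022063  -1.14456701]
20574 c 497.9 305.4 size 70.3 92.4 short dir 7.3 z 0.07454255726185313
356 c 498.9 287.9 size 68.5 96.4 short dir -11.3 z 0.07419416391574352
```

Request:
step_arm --pt "2 -2 0 -1.2 4" --pt "4 -4 0 -1.2 4" --pt "6 -5.5 0 -1.2 4" --pt "7.5 -7 0 -1.2 4" --pt "7.5 -7 -1.5 -1.2 4"

```text
time: 30.2
position: [0.5753, 0.2244, 0.0371]
tcp_rot: [3.138, -0.0, 1.649]
wrist_force: [0.0, -0.8, -1.4]
finger_gap: 0.0431
gripper_force: 61.7
```

Request:
step_arm --pt "0 0 -0.8 0 4" --pt "0 0 -1.6 0 4" --pt "0 0 -1.8 0 4" --pt "0 0 -1.8 0 4" --pt "0 0 -1.8 0 4"

```text
time: 30.7
position: [0.5729, 0.2266, 0.0189]
tcp_rot: [3.141, -0.0, 1.652]
wrist_force: [0.6, 0.4, 0.2]
finger_gap: 0.0428
gripper_force: 61.7
```

```bash
python3 - <<'E'
from h import *
s=state();print(s['position'],np.degrees(s['tcp_rot']),s['time'],s['finger_gap'],s['wrist_force'])
z=s['position'][2]+.02
yaw=s['tcp_rot'][2];d=-np.array([np.cos(yaw),np.sin(yaw)]);n=np.array([-d[1],d[0]])
w=s['position'][:2]-[0.0005,.001]+.055*d; L=np.array([.5867,.0717])-w
print('dist',L@d,'side',L@n,'angle',np.degrees(yaw)-94.6)
for nm in ('wrist','scene','top'):
    P=cloud(cap(nm))
    q=(P-s['position']); a=q[...,:2]@d; b=q[...,:2]@n
    m=(abs(b)<.012)&(abs(P[...,2]-z)<.015)&(a>-.055)&(a<.056)&(abs(a)>.02)
    A,Z=a[m],P[...,2][m]
    if len(A)>20: p=np.polyfit(A,Z,1); print(nm,len(A),'pitch deg',np.degrees(p[0]),'top z',p[1],A.min(),A.max())
E
```

```text
[0.57287165 0.2265691  0.01888894] [ 1.79967046e+02 -5.62154904e-03  9.46672857e+01] 30.7 0.04282633326534429 [0.61733374 0.41164505 0.22807959]
dist 0.09952476430135086 side 0.0017605933525449257 angle 0.06728571804285366
wrist 6669 pitch deg 1.4785611942025707 top z 0.038989027876737525 -0.054573495855710155 0.03808142716619943
scene 128 pitch deg -4.472682912658978 top z 0.04060615650562279 -0.031789115373421856 0.05586988130551629
top 57 pitch deg -14.653480706041712 top z 0.04940554726303333 0.03740929173269722 0.05502004949014727
```

Distance 99.5 mm, sideways 1.8 mm, beam at label height. I'll hold here for about 3 s.

Request:
step_arm --pt "0 0 0 0 4" --pt "0 0 0 0 4" --pt "0 0 0 0 4" --pt "0 0 0 0 4" --pt "0 0 0 0 4"

```text
time: 31.35
position: [0.5729, 0.2262, 0.0186]
tcp_rot: [3.142, 0.0, 1.652]
wrist_force: [0.1, 0.3, -1.0]
finger_gap: 0.0429
gripper_force: 61.7
```

Request:
step_arm --pt "0 0 0 0 4" --pt "0 0 0 0 4" --pt "0 0 0 0 4" --pt "0 0 0 0 4" --pt "0 0 0 0 4"

```text
time: 31.85
position: [0.5729, 0.2262, 0.0185]
tcp_rot: [-3.142, -0.0, 1.652]
wrist_force: [-0.2, 0.2, -0.6]
finger_gap: 0.0424
gripper_force: 61.7
```

Request:
step_arm --pt "0 0 0 0 4" --pt "0 0 0 0 4" --pt "0 0 0 0 4" --pt "0 0 0 0 4" --pt "0 0 0 0 4"

```text
time: 32.35
position: [0.5729, 0.2262, 0.0185]
tcp_rot: [3.142, 0.0, 1.652]
wrist_force: [0.4, -0.1, -1.7]
finger_gap: 0.0424
gripper_force: 61.7
```

Request:
step_arm --pt "0 0 0 0 4" --pt "0 0 0 0 4" --pt "0 0 0 0 4" --pt "0 0 0 0 4" --pt "0 0 0 0 4"

```text
time: 32.85
position: [0.5729, 0.2262, 0.0185]
tcp_rot: [-3.142, -0.0, 1.652]
wrist_force: [-0.0, -0.5, -0.6]
finger_gap: 0.043
gripper_force: 61.7
```

Request:
step_arm --pt "0 0 0 0 4" --pt "0 0 0 0 4" --pt "0 0 0 0 4" --pt "0 0 0 0 4" --pt "0 0 0 0 4"

```text
time: 33.35
position: [0.5729, 0.2262, 0.0186]
tcp_rot: [3.142, -0.0, 1.652]
wrist_force: [-0.0, -0.1, -1.9]
finger_gap: 0.0423
gripper_force: 61.7
```

Request:
step_arm --pt "0 0 0 0 4" --pt "0 0 0 0 4" --pt "0 0 0 0 4" --pt "0 0 0 0 4" --pt "0 0 0 0 4"

```text
time: 33.85
position: [0.5729, 0.2262, 0.0185]
tcp_rot: [3.142, -0.0, 1.652]
wrist_force: [0.5, -1.2, -0.9]
finger_gap: 0.0428
gripper_force: 61.7
```

```bash
python3 - <<'E'
from h import *
s=state();print(s['position'],np.degrees(s['tcp_rot']),s['time'],s['finger_gap'],s['wrist_force'])
P=cloud(cap('wrist')); z=s['position'][2]+.02
rect(P,z-.004,z+.004,s['position'][0],s['position'][1]+.02,.045)
E
```

```text
[0.57286784 0.22618927 0.01853009] [ 1.79999588e+02 -1.54037393e-03  9.46360996e+01] 33.85 0.042798266980944064 [ 0.50522241 -1.19607498 -0.92810264]
17050 c 574.2 241.2 size 66.4 81.0 short dir -14.4 z 0.03831677114366776
```

Request:
step_arm --pt "0 0 2 0 4" --pt "-1 1 4 0 4" --pt "-3.5 3 4 -0.9 4" --pt "-6 5 4 -0.9 4" --pt "-7.8 6.7 4 -0.9 4"

```text
time: 34.4
position: [0.4934, 0.294, 0.0587]
tcp_rot: [-3.141, -0.0, 1.636]
wrist_force: [0.6, -0.4, -1.7]
finger_gap: 0.0426
gripper_force: 61.7
```

Request:
step_arm --pt "0 0 0 0 4" --pt "0 0 -1 0 4" --pt "0 0 -2 0 4" --pt "0 0 -3 0 4" --pt "0 0 -3 0 4"

```text
time: 34.9
position: [0.4943, 0.2923, 0.0264]
tcp_rot: [-3.138, 0.001, 1.635]
wrist_force: [-0.5, -0.3, -1.5]
finger_gap: 0.0424
gripper_force: 61.6
```

```bash
python3 - <<'E'
from h import *
s=state();print(s['position'],np.degrees(s['tcp_rot']),s['time'],s['finger_gap'],s['wrist_force'])
E
```

```text
[0.49430316 0.29231698 0.02641351] [-1.79808559e+02  5.37894599e-02  9.36856026e+01] 34.9 0.04237951243633671 [-0.50127628 -0.26671758 -1.45236943]
```

Request:
step_arm --pt "0 0 -0.5 0 4" --pt "0 0 -0.9 0 4" --pt "0 0 -1.2 0 4" --pt "0 0 -1.3 0 4" --pt "0 0 -1.3 0 4"

```text
time: 35.4
position: [0.4949, 0.2932, 0.0155]
tcp_rot: [-3.142, 0.0, 1.636]
wrist_force: [-0.3, -0.1, -0.1]
finger_gap: 0.0428
gripper_force: 61.6
```

Request:
step_arm --pt "0 0 0 0 5" --pt "0 0 0 0 6" --pt "0 0 0 0 7.5" --pt "0 0 0 0 7.5" --pt "0 0 2 0 7.5"

```text
time: 35.9
position: [0.4935, 0.2927, 0.0338]
tcp_rot: [-3.137, 0.001, 1.636]
wrist_force: [0.8, 0.4, 1.0]
finger_gap: 0.0752
gripper_force: 0.0
```

Request:
step_arm --pt "0 0 4 0 8" --pt "0 0 9 0 8" --pt "0 0 14 0 8" --pt "-5 0 18 0 8" --pt "-10 0 22 0 8"

```text
time: 36.4
position: [0.416, 0.2929, 0.2395]
tcp_rot: [3.141, -0.0, 1.635]
wrist_force: [-0.8, 0.7, 1.1]
finger_gap: 0.08
gripper_force: 0.0
```

```bash
python3 - <<'E'
from h import *
s=state();print(s['position'],s['time'],s['finger_gap'],s['wrist_force'])
for n in ('wrist','scene','top'):
    c=cap(n,n+'12.png');P=cloud(c)
    try: rect(P,.028,.036,.4945,.2925,.08)
    except Exception: print(n,'none')
    for k,z in (('purple',.06),): print(n,k,blobs(c,k,z))
c0=np.load('pics/s10.npz')['frame'];c1=cap('scene')['frame']
print('carrier change',cv2.absdiff(c0,c1)[150:240,265:350].mean(), 'pin red px',[int(((f[...,2]>110)&(f[...,1]<60)&(f[...,0]<60))[190:260,250:330].sum()) for f in (c0,c1)])
E
```

```text
[0.41595238 0.29291377 0.23948243] 36.4 0.0800132226050955 [-0.84218944  0.7310829   1.09802459]
3383 c 494.5 293.4 size 42.8 109.3 short dir 3.5 z 0.03276613097265153
wrist purple []
322 c 494.7 290.3 size 45.1 112.0 short dir 3.7 z 0.03335031776763845
scene purple [(array([318., 197.]), 613.7, -8.7, 30.6, 96.4, 5.7), (array([307., 185.]), 574.4, 5.0, 19.7, 56.6, 3.3)]
528 c 493.8 290.2 size 43.8 107.3 short dir 3.6 z 0.032198342223635976
top purple [(array([328., 209.]), 575.1, -7.8, 27.8, 82.8, 4.7)]
carrier change 6.595032679738562 pin red px [2, 0]
```

```bash
python3 - <<'E'
from h import *
c0=dict(np.load('pics/s10.npz'));c1=cap('scene')
u=np.array([-.0802,.9968]);o=np.array([.5928,-.0041])
for c in (c0,c1):
    h=cv2.cvtColor(c['frame'],cv2.COLOR_BGR2HSV)
    m=(cv2.inRange(h,(0,150,40),(8,255,255))|cv2.inRange(h,(172,150,40),(180,255,255)))>0
    P=cloud(c); k=m&(np.hypot(P[...,0]-.6,P[...,1]+.1)<.08)&(P[...,2]>.04)
    q=P[k]; y=(q[:,:2]-o)@u; print('grip y',len(y),y.min(),y.max(),'z',np.median(q[:,2]))
    y=(P[...,:2]-o)@u; x=(P[...,:2]-o)@np.array([u[1],-u[0]])
    k=(abs(x)<.008)&(abs(P[...,2]-.0705)<.006)&(y>.066)&(y<.12); print('rod beyond B',k.sum(),y[k].max() if k.any() else None)
E
```

```text
grip y 188 -0.1341756918396864 -0.05897182612847425 z 0.07144681464703101
rod beyond B 15 0.09708510316222736
grip y 189 -0.14133433117064964 -0.06878847742766218 z 0.07126646450383774
rod beyond B 10 0.09096376529171045
```

The reader is back on the mat, but the pin has shifted back about 7 mm. That is still within tolerance, but I'll push it home again with closed fingers.

Request:
step_arm --pt "1.9 -4.6 0 1 0" --pt "3.7 -9.2 0 1 0" --pt "5.6 -13.8 0 1 0" --pt "7.5 -18.4 0 1 0" --pt "9.4 -23 0 1 0"

```text
time: 37.15
position: [0.5116, 0.0606, 0.2364]
tcp_rot: [-3.139, -0.001, 1.653]
wrist_force: [0.6, 0.7, 0.1]
finger_gap: 0.0069
gripper_force: 0.0
```

Request:
step_arm --pt "1.9 -4.6 0 0 0" --pt "3.7 -9.2 0 0 0" --pt "5.6 -13.8 0 0 0" --pt "7.5 -18.4 0 0 0" --pt "9.4 -23 0 0 0"

```text
time: 37.65
position: [0.6053, -0.1697, 0.2358]
tcp_rot: [-3.139, -0.002, 1.652]
wrist_force: [1.5, 0.7, 0.7]
finger_gap: -0.0003
gripper_force: 0.0
```

```bash
python3 - <<'E'
from h import *
s=state();print(s['position'],np.degrees(s['tcp_rot']),s['time'],s['finger_gap'],s['wrist_force'])
u=np.array([-.0802,.9968]);o=np.array([.5928,-.0041])
for n in ('scene','wrist'):
    c=cap(n)
    h=cv2.cvtColor(c['frame'],cv2.COLOR_BGR2HSV)
    m=(cv2.inRange(h,(0,150,40),(8,255,255))|cv2.inRange(h,(172,150,40),(180,255,255)))>0
    P=cloud(c); k=m&(np.hypot(P[...,0]-.6,P[...,1]+.1)<.08)&(P[...,2]>.04)
    q=P[k]; y=(q[:,:2]-o)@u; x=(q[:,:2]-o)@np.array([u[1],-u[0]])
    if len(y): print(n,len(y),np.percentile(y,[0,1,99,100]),'x',x.mean(),'z',np.median(q[:,2]))
E
```

```text
[ 0.60528094 -0.16971463  0.23578079] [-1.79857314e+02 -8.66366061e-02  9.46741592e+01] 37.65 -0.0002795102700541017 [1.46574979 0.66330026 0.69076842]
scene 190 [-0.14164436 -0.14030516 -0.06940564 -0.06745771] x 0.0024718569519084615 z 0.07136867091976497
wrist 1100 [-0.13971511 -0.13936434 -0.06955458 -0.06926989] x 0.0002622036633942941 z 0.07095186163164327
```

Request:
step_arm --pt "0.1 -0.6 -3.5 0 0" --pt "0.1 -0.6 -7.5 0 0" --pt "0.1 -0.6 -11.5 0 0" --pt "0.1 -0.6 -15 0 0" --pt "0.1 -0.6 -17.2 0 0"

```text
time: 38.25
position: [0.6042, -0.1724, 0.0611]
tcp_rot: [-3.136, -0.003, 1.653]
wrist_force: [0.3, 0.5, 0.2]
finger_gap: -0.0001
gripper_force: 0.0
```

Request:
step_arm --pt "-0.04 0.5 0 0 0" --pt "-0.08 1 0 0 0" --pt "-0.12 1.5 0 0 0" --pt "-0.14 1.8 0 0 0" --pt "-0.16 2 0 0 0"

```text
time: 38.75
position: [0.6046, -0.1526, 0.067]
tcp_rot: [3.14, 0.001, 1.654]
wrist_force: [-0.3, -0.4, 1.2]
finger_gap: 0.0004
gripper_force: 0.3
```

Request:
step_arm --pt "0 0.1 0 0 0" --pt "-0.02 0.2 0 0 0" --pt "-0.03 0.3 0 0 0" --pt "-0.04 0.4 0 0 0" --pt "-0.04 0.4 0 0 0"

```text
time: 39.25
position: [0.6037, -0.1487, 0.066]
tcp_rot: [-3.141, -0.0, 1.653]
wrist_force: [0.6, -0.6, 0.7]
finger_gap: -0.0002
gripper_force: 0.1
```

```bash
cat > g.py <<'E'
from h import *
def grip():
    s=state();print(s['position'],s['time'],s['wrist_force'])
    u=np.array([-.0802,.9968]);o=np.array([.5928,-.0041])
    for n in ('scene','wrist'):
        c=cap(n); h=cv2.cvtColor(c['frame'],cv2.COLOR_BGR2HSV)
        m=(cv2.inRange(h,(0,150,40),(8,255,255))|cv2.inRange(h,(172,150,40),(180,255,255)))>0
        P=cloud(c); k=m&(np.hypot(P[...,0]-.6,P[...,1]+.1)<.08)&(P[...,2]>.04)
        q=P[k]; y=(q[:,:2]-o)@u
        if len(y)>5: print(n,len(y),np.percentile(y,[1,99]),'z',np.median(q[:,2]))
grip()
E
python3 g.py
```

```text
[ 0.60374534 -0.14870657  0.06598006] 39.25 [ 0.59685509 -0.57737689  0.68867956]
scene 20 [-0.13360174 -0.06171728] z 0.07171804477737004
wrist 4569 [-0.13291567 -0.06300996] z 0.07074062655662876
```

Request:
step_arm --pt "0 0.1 0 0 0" --pt "0 0.15 0 0 0" --pt "0 0.15 0 0 0" --pt "0.08 -1 0 0 0" --pt "0.16 -2.5 0 0 0"

```text
time: 39.85
position: [0.6054, -0.1741, 0.066]
tcp_rot: [-3.141, -0.001, 1.654]
wrist_force: [0.5, -0.1, 0.2]
finger_gap: -0.0002
gripper_force: 0.0
```

Request:
step_arm --pt "0 -1 3 0 0" --pt "0 -1 7 0 0" --pt "0 -2 12 0 0" --pt "-3 -4 16 0 0" --pt "-6 -6 18 0 0"

```text
time: 40.35
position: [0.5453, -0.2351, 0.2489]
tcp_rot: [3.139, 0.002, 1.655]
wrist_force: [0.0, -0.4, -0.2]
finger_gap: -0.0003
gripper_force: 0.0
```

```bash
python3 g.py; python3 - <<'E'
from h import *
for n in ('top','scene'):
    P=cloud(cap(n)); rect(P,.028,.036,.4945,.2925,.08)
E
```

```text
[ 0.54529294 -0.23510104  0.24894862] 40.35 [ 0.00344665 -0.41289107 -0.19392637]
scene 156 [-0.13318636 -0.06038804] z 0.07099024344811339
wrist 975 [-0.13316952 -0.06819338] z 0.07104942041723154
534 c 493.8 290.2 size 43.0 107.3 short dir 3.2 z 0.031861466870207536
334 c 495.8 291.7 size 43.8 111.8 short dir 3.4 z 0.03326145813991449
```

```bash
python3 -c "
from station import *
print(hand_in())"
```

```text
the job is handed in; nothing more can be done
None
```

The job is handed in: the yellow, blue and purple boxes are stacked square on the pad, the pin is home in the third pair of holes, the label was scanned from 10 cm for about 3 s, and the reader is back centred on its mat; the pin slipped out about 7 mm some time after it was first seated (still within the 15 mm limit), so I pushed it home again after the scan.

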